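# Set up a stepped mandrel in the bench vice

## Task

Set the stepped steel mandrel up in the bench vice for sizing tenons: first hang the loose copper cap over the bare front jaw, pressed fully home, square and level with the jaw's ends, to match the cap on the rear jaw. Then take the mandrel out of the wooden box and stand it upright by its square foot on the middle of the vice's slide, between the two capped jaws and with its flats facing them. Last, push the quick-action front jaw shut by the end of its screw until the mandrel is nipped upright between the caps; leave the mallet, jar and screwdriver where they are.

Things in the scene. Friction and masses are not known exactly. Their poses are not given: they have to be found in the camera images.
- vice: Red bench vice bolted to the bench, jaws 85 mm wide. Origin on the bench under the gap; x along the slide from the front (moving) jaw, on the robot's side, to the rear jaw; y along the jaws. The rear jaw already wears a copper cap: top 109 mm up, gap-side face at x = +36 mm. Fixed part: x 36 to 147 mm, y within 85 mm of the middle, 109 mm high.
- vice_jaw (a joint): Travel of the front jaw, m: 0 is fully open (70 mm from the bare front jaw to the rear cap) and it grows as the jaw closes, to 0.06. Quick-action: no turning, it slides stiffly when pushed (about 6 N) and stays where left. With cap on (4 mm wall) and the 24 mm foot nipped it reads about 0.042.
- jaw_seat (a point): Middle of the top of the bare front jaw, 105 mm above the bench, axes of the vice; moves with the jaw. The jaw is an upright plate 18 mm thick in x (9 mm either side of here), 85 mm long in y; both its sides are clear for 43 mm down.
- slide_top (a point): Point on the flat top of the steel slide, 54 mm above the bench, at the foot of the front jaw's gap-side face, midway along the jaws; axes of the vice. The slide is 44 mm wide in y, runs under the whole gap and moves with the front jaw, carrying what stands on it.
- screw_end (a point): Centre of the flat front end (facing -x of the vice) of the screw head, a steel knob 32 mm across, 40 mm above the bench: push here. Moves with the jaw. An 8 mm tommy bar, 134 mm long, crosses the head along y, 15 mm behind this face.
- jaw_cap: Loose copper jaw cap, 0.32 kg: an inverted channel 85 mm long (y), 32 mm wide (x) and 44 mm high (z) outside, 4 mm thick, so 24 mm wide and 40 mm deep inside. Starts on the bench on its two legs. Origin at the centre of its underside; fully home, this lies 40 mm below jaw_seat.
- mandrel: Bored steel mandrel, about 0.45 kg, 180 mm long; origin at the centre of the foot's underside, z towards the tip, x and y square to the foot's flats. Foot 24 x 24 mm up to 60 mm, then round steps of 28 mm diameter to 100, 24 to 135, 20 to 180 mm. Starts foot down in the box, leaning 31 degrees over its -x wall, its y along the box's y.
- tool_box: Open plywood box fixed to the bench, 80 mm (x) by 86 mm (y), 81 mm high, walls and floor 6 mm, split into two cells 34 mm wide in y; the mandrel leans in the +y cell, short corks are in the other. Origin at the centre of its underside.
- mallet: Bystander: wooden mallet lying on the bench, 200 mm along its x, head (75 mm by 36 mm) at +x. Origin on the bench under the handle.
- jar: Bystander: glass jar with green lid, 68 mm across, 85 mm high; origin at the centre of its underside.
- screwdriver: Bystander: screwdriver with a pale wooden handle lying on the bench, 180 mm along its x; origin on the bench under it.
Mind the look-alikes: they are no part of the job. There is more than one size of the jaw_cap; the job needs the larger. There is more than one size of the mandrel; the job needs the smaller.

How it is judged (in metres and radians):
On the way, in this order (a step that is already met when the one before it is completed fails the run):
1. the loose cap is hung fully home over the front jaw, square and centred, and let go (z of jaw_cap in the frame of jaw_seat between -0.0435 and -0.0375 m and y of jaw_cap in the frame of jaw_seat between -0.01 and 0.01 m and x of jaw_cap in the frame of jaw_seat between -0.006 and 0.006 m and angle between jaw_cap's own z axis and vertical below 0.07 rad and angle between the y axis of jaw_cap and the y axis of jaw_seat, either way round below 0.09 rad and contact force between the fingers and jaw_cap below 0.1 N), for 0.2 s.
2. the mandrel stands upright on the slide between the capped jaws, let go (z of mandrel in the frame of slide_top between -0.003 and 0.003 m and y of mandrel in the frame of slide_top between -0.013 and 0.013 m and x of mandrel in the frame of slide_top between 0.006 and 0.08 m and angle between mandrel's own z axis and vertical below 0.12 rad and contact force between the fingers and mandrel below 0.1 N), for 0.2 s.
At the end, for the whole second after the job is handed in: Cap home on the front jaw (2.5 mm in depth, 10 mm along the jaw, 0.07 rad level, 0.09 rad square); mandrel's foot on the slide (3 mm), within 13 mm of the jaws' middle, upright within 0.06 rad; jaw closed on its flats (travel 40.2 to 46 mm); all at rest (z of jaw_cap in the frame of jaw_seat between -0.0435 and -0.0375 m and y of jaw_cap in the frame of jaw_seat between -0.01 and 0.01 m and x of jaw_cap in the frame of jaw_seat between -0.006 and 0.006 m and angle between jaw_cap's own z axis and vertical below 0.07 rad and angle between the y axis of jaw_cap and the y axis of jaw_seat, either way round below 0.09 rad and z of mandrel in the frame of slide_top between -0.003 and 0.003 m and y of mandrel in the frame of slide_top between -0.013 and 0.013 m and x of mandrel in the frame of slide_top between 0.006 and 0.08 m and angle between mandrel's own z axis and vertical below 0.06 rad and value of joint vice_jaw between 0.0402 and 0.046 m and linear speed of each of mandrel, jaw_cap below 0.01 m/s); the robot touches nothing.
It fails at once if the mallet is knocked more than 30 mm away (distance of mallet from where it was at the start of the episode above 0.03 m).
It fails at once if the jar is knocked more than 30 mm away (distance of jar from where it was at the start of the episode above 0.03 m).
It fails at once if the screwdriver is knocked more than 30 mm away (distance of screwdriver from where it was at the start of the episode above 0.03 m).
It also fails if it takes over 64 s, if anything falls off the work surface, if the arm or the gripper's body presses on something with over 40 N, if the wrist force passes 120 N, or if a joint passes its speed limit or range.

## Robot

A 6-joint arm with a two-finger parallel gripper is mounted at the origin on the work surface. World frame = base frame: x ahead of the robot, y to its left, z up, the work surface at z = 0. Lengths are in mm, angles in degrees, forces in N, time in s.
With the tool pointing down it reaches from about 275 to 850 mm from the base axis. Payload 5.2 kg.
Tool frame: the origin (TCP) lies between the finger pads; the fingertips stand r.tips_ahead ahead of it and the grasp point (between the pads) lies 11 mm behind it (r.tips_ahead is the distance from the TCP to the fingertips, in mm); z points along the fingers, x is the direction in which the jaws open and shut, and the axes are right-handed (so a half turn about z gives the same grasp; the last joint's range is limited). The gripper opens to 85 mm and grips with 20 to 120 N. Pads are 22 mm wide; open, the fingers measure 114 mm over their backs; the gripper's body (76 mm by 85 mm) begins 54 mm behind the grasp point. The pads swing forward as they close: fully open they stand 13 mm farther back than shut.
Start: joints at [55.588, 14.817, 87.949, -0, 77.235, -11.62], TCP at [213.044, 507.067, 239.31] pointing down, gripper open.
Joint ranges: [-179.93, 179.93], [-52.35, 119.4], [10.71, 147.94], [-69.91, 249.91], [12.55, 155.21], [-178.61, 178.61]. Speed limits (degrees/s): [147.25, 147.25, 180, 180, 180, 180].

## Interface

Orientations are given as a 3x3 rotation matrix whose columns are the frame's x, y, z axes.
In Python, from rig import r gives the robot as it stands.
- The arm moves only by the tool send_rows, never from a script. Its arguments are lists of equal length, an entry for each row: "fingers": the finger opening in cm, from 0 to 8.54; "xyz": the shift along the tool's x, y, z in cm, a list of three; "spin": the turn about the tool's z in degrees. A call has 1 to 5 rows; each row shifts and turns the pose as measured when the row begins, along the tool's axes as they then stand; what a row does not reach is not made up. A row lasts 1/10 s, in which the tool goes at most 50 mm and 8.59 degrees, less where a joint would pass 70% of its speed; a pose out of reach is approached as far as the arm can. A call with a gripper value outside its range is refused whole. The fingers move at their own pace and stop on an object; the grip force is fixed at half the most. Time passes only in rows, so rows that do not move let the fingers close. It gives the time, the measured TCP pose, the force and the opening at its end, in the units of the state.
- r.read_state(): the state, without advancing time (a new reading comes with each control period).
- r.get_image(name): name is "side" or "top"; returns (picture, depth): 400x640x3 uint8, blue, green, red; 400x640 float32, mm along the optical axis (not along the pixel's ray), 0 where there is no reading.
- r.get_calibration(name): a dict with "fx", "fy", "cx", "cy" (pixels), "distortion" ([k1, k2, p1, p2, k3] as OpenCV has them; the pictures are not rectified), "extrinsics" (4x4, takes a point from camera to world coordinates). Camera axes: x right, y down, z forward; pixel columns grow to the right and rows downward; lengths in mm; the calibration is good to about 2 mm. A picture is of the moment at which its call begins. get_calibration takes no time and is no camera call.
- r.finish_job(): hands the job in, once; it reports no verdict.
The state is a dict: "time": time; "q": joint angles; "dq": joint speeds; "joint_efforts": joint torques, N m; "eef_pos": TCP position; "tcp_rot": TCP orientation; "contact_force": force on the tool from outside, world axes, zero at the start; "moment": the same for the moment, N m; "finger_gap": finger opening in mm.
Only numpy, scipy, OpenCV 4.12 (cv2) and the standard library are available. Lean on these libraries where they do the work, as an engineer would, in place of code of your own. Each camera call takes 0.05 s, during which the arm holds its last target. There are 200 camera calls.

## Working session

There is one attempt and no reset: what is moved stays moved. The work goes in short steps, Python scripts to look and compute and a tool call to move; the robot and the scene stay as the last step left them, time stands still between calls to the robot, and variables do not carry over. Pictures are saved under pics/ and viewed, about 8 in all and at most 12, crops included, and the job is handed in when it is done.

Besides the shell and the picture viewer there is one more tool, called after ">>>" as name(argument=value, ...), one argument or row to a line, values as JSON. send_rows: Moves the arm, as the interface text tells. Its arguments: {"type":"object","properties":{"fingers":{"type":"array","items":{"type":"number"}},"xyz":{"type":"array","items":{"type":"array","items":{"type":"number"}}},"spin":{"type":"array","items":{"type":"number"}}},"required":["fingers","xyz","spin"]}

```bash
mkdir -p pics; ls; cat > h.py <<'E'
import numpy as np, cv2, pickle
from rig import r
np.set_printoptions(precision=2,suppress=True)
def grab(tag,names=("top","side")):
    out={}
    for n in names:
        im,d=r.get_image(n); out[n]=(im,d,r.get_calibration(n)); cv2.imwrite(f"pics/{tag}_{n}.png",im)
    pickle.dump(out,open(f"pics/{tag}.pkl","wb")); return out
def load(tag): return pickle.load(open(f"pics/{tag}.pkl","rb"))
def rays(uv,c):
    K=np.array([[c["fx"],0,c["cx"]],[0,c["fy"],c["cy"]],[0,0,1.]])
    n=cv2.undistortPoints(np.float64(uv).reshape(-1,1,2),K,np.array(c["distortion"])).reshape(-1,2)
    return np.c_[n,np.ones(len(n))]
def onplane(uv,c,z):
    E=np.array(c["extrinsics"]); d=rays(uv,c)@E[:3,:3].T; o=E[:3,3]
    return o+d*((z-o[2])/d[:,2])[:,None]
def cloud(d,c):
    v,u=np.mgrid[:d.shape[0],:d.shape[1]]
    E=np.array(c["extrinsics"]); p=rays(np.c_[u.ravel(),v.ravel()],c)*d.reshape(-1,1)
    return (p@E[:3,:3].T+E[:3,3]).reshape(*d.shape,3)
def st():
    s=r.read_state(); print(s["time"],np.array(s["eef_pos"]),"F",np.array(s["contact_force"]),"gap",s["finger_gap"]);print(np.array(s["tcp_rot"])); return s
E
python3 -c "
from h import *
print(r.tips_ahead); st(); o=grab('a')
for n in o: print(n,{k:np.array(v) for k,v in o[n][2].items()})
"
```

```text
pics
8.0
0.0 [212.73 506.63 238.46] F [ 0.   -0.45  0.22] gap 85.48759705833433
[[ 0.39  0.92 -0.  ]
 [ 0.92 -0.39 -0.  ]
 [-0.   -0.   -1.  ]]
top {'fx': array(429.61), 'fy': array(429.61), 'cx': array(320.79), 'cy': array(202.42), 'distortion': array([-0.08,  0.  ,  0.  ,  0.  ,  0.  ]), 'extrinsics': array([[  -0.02,   -0.99,    0.12,  438.86],
       [  -1.  ,    0.02,   -0.01,  -20.24],
       [   0.01,   -0.12,   -0.99, 1370.11],
       [   0.  ,    0.  ,    0.  ,    1.  ]])}
side {'fx': array(471.17), 'fy': array(471.17), 'cx': array(326.79), 'cy': array(195.79), 'distortion': array([-0.14,  0.  ,  0.  ,  0.  ,  0.  ]), 'extrinsics': array([[ -1.  ,  -0.01,   0.04, 517.74],
       [ -0.04,   0.64,  -0.77, 949.83],
       [ -0.01,  -0.77,  -0.64, 896.59],
       [  0.  ,   0.  ,   0.  ,   1.  ]])}
```

View pics/a_top.png

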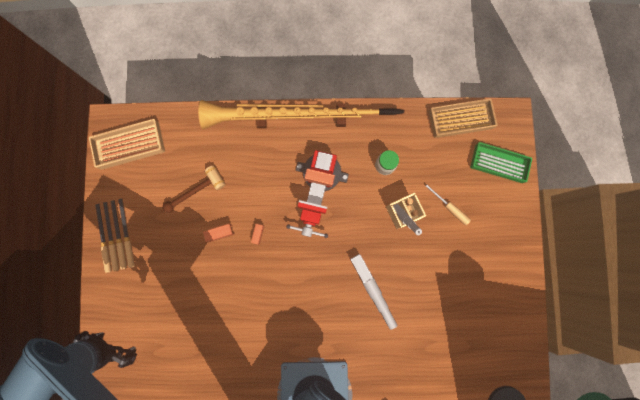

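View pics/a_side.png

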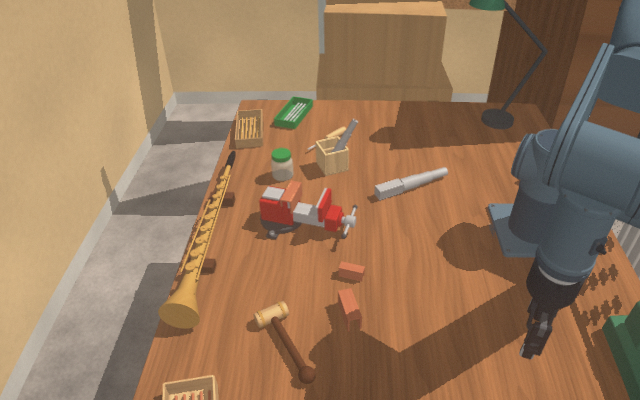

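Top view: copper caps on the bench are at (218,232), longer, and (257,233), shorter. The first fits the 85 mm cap. Mandrels are in the box at (408,218), the smaller one as described, and lying loose at (373,290), the bigger look-alike. I'll measure and confirm with a crop.

```bash
cat > m1.py <<'E'
from h import *
o=load('a'); im,d,c=o["top"]
cv2.imwrite("pics/crop1.png",cv2.resize(im[140:265,190:450],None,fx=3,fy=3,interpolation=cv2.INTER_CUBIC))
hsv=cv2.cvtColor(im,cv2.COLOR_BGR2HSV); P=cloud(d,c)
def blobs(mask,name,amin=25):
    n,l,s,ce=cv2.connectedComponentsWithStats(mask.astype(np.uint8))
    for i in range(1,n):
        if s[i,4]<amin: continue
        m=(l==i); z=np.median(P[m][:,2]); v,u=np.where(m)
        W=onplane(np.c_[u,v],c,z)[:,:2].astype(np.float32); (cx,cy),(w,h),a=cv2.minAreaRect(W)
        print(name,s[i],"px",ce[i],"zmed",z,"z5-95",np.percentile(P[m][:,2],[5,95]),"rect",np.array([cx,cy,w,h,a]))
Z=P[...,2]
box=np.zeros(Z.shape,bool); box[140:265,150:480]=1
print("bench z",np.median(Z[250:300,180:250]))
blobs(box&(Z>36)&(Z<52)&(d>0),"h36-52")
blobs(box&(Z>95)&(Z<118)&(d>0),"h95-118")
blobs(box&(Z>70)&(Z<90)&(d>0),"h70-90")
blobs(box&(Z>120)&(Z<250)&(d>0),"h>120",3)
cop=(hsv[...,0]<12)&(hsv[...,1]>100)&(hsv[...,2]>150); blobs(box&cop,"bright-red",20)
E
python3 m1.py
```

```text
bench z -0.43685006886994415
h36-52 [150 143  11  10  25] px [156.16 148.44] zmed 39.46465793758807 z5-95 [36.29 42.91] rect [774.22 491.92  19.06  40.44  45.56]
h36-52 [407 197  13  14  49] px [411.69 201.96] zmed 45.75922878356846 z5-95 [37.6  51.42] rect [ 581.2  -316.7    47.43   23.03   26.3 ]
h36-52 [286 223  42  15 155] px [306.6  229.98] zmed 45.67169297354235 z5-95 [39.   50.83] rect [511.3   13.14 128.41  41.2   85.29]
h36-52 [203 224  29  18 290] px [217.32 232.64] zmed 43.46769788828681 z5-95 [38.57 48.21] rect [504.45 289.7   32.5   86.33  15.93]
h36-52 [351 256  13   9  56] px [357.14 260.62] zmed 37.65275500027121 z5-95 [36.15 40.6 ] rect [ 414.08 -140.81   37.03   24.51   88.96]
h95-118 [304 169  30  17 304] px [318.92 176.67] zmed 108.98946684742191 z5-95 [103.44 113.54] rect [663.21 -27.12  84.67  32.22  74.93]
h95-118 [298 200  29  13 184] px [311.78 206.25] zmed 105.28851317859437 z5-95 [100.55 109.43] rect [575.29  -4.31  84.85  19.42  75.81]
h95-118 [401 215  11  12  60] px [405.87 218.87] zmed 106.65190652636682 z5-95 [ 95.96 117.24] rect [ 532.39 -283.68   31.
[... 7724 characters left out ...]
right-red [394 250  25  14  83] px [406.42 256.83] zmed 0.8544696456053771 z5-95 [-3.19  4.65] rect [ 422.57 -301.     77.15   39.62   85.5 ]
bright-red [268 253  31  12 125] px [282.53 259.45] zmed -0.015124523828944803 z5-95 [-4.22  4.91] rect [421.89  90.1   95.14  34.65  89.17]
bright-red [433 253  15   6  31] px [440.65 255.68] zmed 1.306920835328583 z5-95 [-2.78  4.45] rect [ 420.56 -410.01   14.78   44.86    6.74]
bright-red [260 255   6   6  21] px [262.48 257.48] zmed 1.4751625118269658 z5-95 [-3.53  5.43] rect [427.52 154.9   15.77  15.56  44.71]
bright-red [255 256   6   9  20] px [257.55 259.75] zmed 0.3056641212698423 z5-95 [-4.49  4.26] rect [418.29 170.95  29.45  12.32  21.74]
```

View pics/crop1.png

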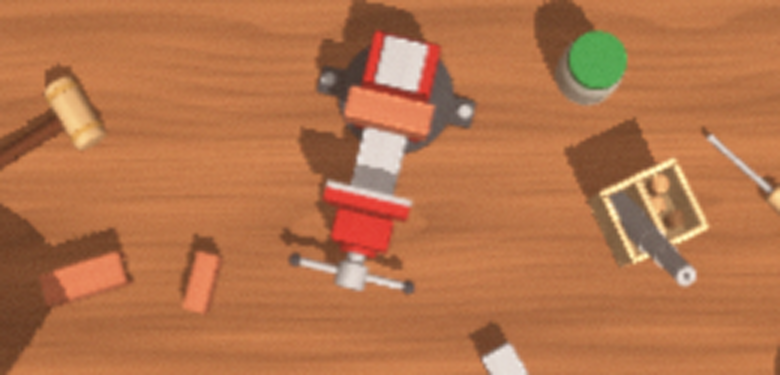

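Enlarged crop: the larger cap is at crop (85,275) and the smaller at (200,282). The 32×86 mm footprint and 43.5 mm height confirm the first. The mandrel in the box tips out at crop (685,275), and the bare red front jaw is at crop (365,200). Next I'll write a move planner, then go.

```bash
cat >> h.py <<'E'
def plan(x,y,z,yaw,n=1):
    "equal steps to target with tool x at world angle yaw; prints rows (cm, deg) in tool axes"
    s=st(); p=np.array(s["eef_pos"]); R=np.array(s["tcp_rot"]); a=np.degrees(np.arctan2(R[1,0],R[0,0]))
    dy=(a-yaw+180)%360-180; dp=(np.array([x,y,z])-p)/n
    print("yaw",a,"tilt",np.degrees(np.arccos(-R[2,2])),"spin/row",dy/n,"dist/row",np.linalg.norm(dp),"world",dp*n)
    for i in range(n):
        t=np.radians(a-dy/n*i); X=np.array([np.cos(t),np.sin(t),0]);Y=np.array([np.sin(t),-np.cos(t),0])
        print(np.round([dp@X/10,dp@Y/10,-dp[2]/10],2).tolist(),end=",")
    print()
E
python3 -c "
from h import *
plan(504.5,289.7,140,15.9,10)"
```

```text
0.1 [212.77 506.66 238.55] F [ 0.57  0.14 -0.54] gap 85.59442395663227
[[ 0.39  0.92 -0.  ]
 [ 0.92 -0.39 -0.  ]
 [-0.   -0.   -1.  ]]
yaw 67.20596044996921 tilt 0.09712088869849196 spin/row 5.130596044996921 dist/row 37.66849593023918 world [ 291.73 -216.96  -98.55]
[-0.87, 3.53, 0.99],[-0.55, 3.59, 0.99],[-0.23, 3.63, 0.99],[0.1, 3.63, 0.99],[0.42, 3.61, 0.99],[0.74, 3.56, 0.99],[1.06, 3.48, 0.99],[1.37, 3.37, 0.99],[1.66, 3.23, 0.99],[1.94, 3.07, 0.99],
```

>>> send_rows(
  fingers=[6.0,6.0,6.0,6.0,6.0],
  xyz=[
    [-0.9,3.5,1],
    [-0.55,3.6,1],
    [-0.2,3.6,1],
    [0.1,3.6,1],
    [0.4,3.6,1],
  ],
  spin=[5.1,5.1,5.1,5.1,5.1],
)

```text
time: 0.6
eef_pos: [357.5, 397.9, 186.5]
tcp_rot: [[0.751, 0.66, -0.002], [0.66, -0.751, 0.001], [-0.001, -0.002, -1.0]]
contact_force: [-0.0, 0.6, -0.7]
finger_gap: 60.1
```

>>> send_rows(
  fingers=[6.0,6.0,6.0,6.0,6.0],
  xyz=[
    [0.7,3.6,1],
    [1.1,3.5,1],
    [1.4,3.4,1],
    [1.7,3.2,1],
    [1.9,3.1,1],
  ],
  spin=[5.1,5.1,5.1,5.1,5.1],
)

```text
time: 1.1
eef_pos: [506.8, 281.4, 132.0]
tcp_rot: [[0.967, 0.254, -0.006], [0.254, -0.967, -0.001], [-0.006, -0.001, -1.0]]
contact_force: [-0.3, -0.4, -0.1]
finger_gap: 59.7
```

```bash
python3 -c "
from h import *
plan(504.5,289.7,80,15.9,4)"
```

```text
1.1 [506.84 281.43 131.98] F [-0.32 -0.43 -0.11] gap 59.69780622369796
[[ 0.97  0.25 -0.01]
 [ 0.25 -0.97 -0.  ]
 [-0.01 -0.   -1.  ]]
yaw 14.741237047695874 tilt 0.33037111852113565 spin/row -0.2896907380760325 dist/row 13.17123781559598 world [ -2.34   8.27 -51.98]
[-0.0, -0.21, 1.3],[-0.0, -0.21, 1.3],[-0.0, -0.21, 1.3],[-0.0, -0.21, 1.3],
```

>>> send_rows(
  fingers=[6.0,6.0,6.0,6.0,6.0],
  xyz=[
    [0,-0.4,2.5],
    [0,-0.4,2.5],
    [0,0,2.5],
    [0,0,2.5],
    [0,0,1.2],
  ],
  spin=[-0.6,-0.6,0,0,0],
)

```text
time: 1.6
eef_pos: [509.8, 283.8, 14.7]
tcp_rot: [[0.964, 0.264, -0.004], [0.264, -0.964, -0.002], [-0.004, 0.0, -1.0]]
contact_force: [0.0, -0.1, -0.1]
finger_gap: 60.0
```

```bash
python3 -c "
from h import *
plan(504.5,289.7,16,15.9,1)"
```

```text
1.6 [509.82 283.85  14.66] F [ 0.03 -0.15 -0.14] gap 60.01883503013789
[[ 0.96  0.26 -0.  ]
 [ 0.26 -0.96 -0.  ]
 [-0.    0.   -1.  ]]
yaw 15.318938933653598 tilt 0.2581174276996882 spin/row -0.5810610663463933 dist/row 8.022508038191104 world [-5.32  5.85  1.34]
[-0.36, -0.71, -0.13],
```

>>> send_rows(
  fingers=[6.0,6.0,2.0,2.0,2.0],
  xyz=[
    [-0.4,-0.7,-0.2],
    [0,0,0],
    [0,0,0],
    [0,0,0],
    [0,0,0],
  ],
  spin=[-0.6,0,0,0,0],
)

```text
time: 2.1
eef_pos: [504.4, 290.9, 18.4]
tcp_rot: [[0.961, 0.276, -0.002], [0.276, -0.961, -0.001], [-0.003, 0.0, -1.0]]
contact_force: [-0.2, 0.8, -2.4]
finger_gap: 31.4
```

>>> send_rows(
  fingers=[2.0,2.0,2.0,2.0],
  xyz=[
    [0,0,0],
    [0,0,0],
    [0,0,0],
    [0,0,0],
  ],
  spin=[0,0,0,0],
)

```text
time: 2.5
eef_pos: [503.8, 290.6, 18.6]
tcp_rot: [[0.961, 0.276, -0.003], [0.276, -0.961, -0.001], [-0.004, 0.0, -1.0]]
contact_force: [-0.0, -0.5, -3.0]
finger_gap: 31.2
```

>>> send_rows(
  fingers=[2.0,2.0,2.0,2.0,2.0],
  xyz=[
    [0,0,-1.5],
    [0,0,-3],
    [0,0,-4],
    [0,0,-4.5],
    [0,0,-4],
  ],
  spin=[0,0,0,0,0],
)

```text
time: 3.0
eef_pos: [499.0, 288.6, 184.8]
tcp_rot: [[0.961, 0.275, -0.023], [0.275, -0.961, -0.008], [-0.025, 0.001, -1.0]]
contact_force: [0.5, 0.2, -2.9]
finger_gap: 31.3
```

```bash
python3 -c "
from h import *
plan(576,-4.3,160,-14.9,8)"
```

```text
3.0 [499.   288.56 184.81] F [ 0.54  0.17 -2.88] gap 31.280122756410087
[[ 0.96  0.28 -0.02]
 [ 0.28 -0.96 -0.01]
 [-0.02  0.   -1.  ]]
yaw 15.976746341200496 tilt 1.4069108337752743 spin/row 3.859593292650061 dist/row 37.978997238973605 world [  77.   -292.86  -24.81]
[-0.08, 3.78, 0.31],[0.17, 3.78, 0.31],[0.43, 3.76, 0.31],[0.68, 3.72, 0.31],[0.93, 3.67, 0.31],[1.17, 3.6, 0.31],[1.41, 3.51, 0.31],[1.65, 3.41, 0.31],
```

>>> send_rows(
  fingers=[2.0,2.0,2.0,2.0,2.0],
  xyz=[
    [-0.1,3.8,0.3],
    [0.2,3.8,0.3],
    [0.4,3.8,0.3],
    [0.7,3.7,0.3],
    [0.9,3.7,0.3],
  ],
  spin=[3.9,3.9,3.9,3.9,3.9],
)

```text
time: 3.5
eef_pos: [550.4, 105.6, 178.8]
tcp_rot: [[0.998, -0.064, -0.007], [-0.064, -0.998, -0.002], [-0.006, 0.002, -1.0]]
contact_force: [0.3, -0.1, -3.0]
finger_gap: 31.4
```

>>> send_rows(
  fingers=[2.0,2.0,2.0,2.0],
  xyz=[
    [1.2,3.6,0.3],
    [1.4,3.5,0.3],
    [1.6,3.4,0.3],
    [0,0,0],
  ],
  spin=[3.9,3.9,3.9,0],
)

```text
time: 3.9
eef_pos: [578.3, -13.8, 168.2]
tcp_rot: [[0.96, -0.28, -0.008], [-0.28, -0.96, -0.003], [-0.007, 0.005, -1.0]]
contact_force: [-0.2, -0.1, -3.1]
finger_gap: 31.3
```

```bash
python3 -c "
from h import *
plan(576,-4.3,160,-14.9,1)"
```

```text
3.9 [578.31 -13.76 168.17] F [-0.17 -0.1  -3.05] gap 31.293695666312875
[[ 0.96 -0.28 -0.01]
 [-0.28 -0.96 -0.  ]
 [-0.01  0.01 -1.  ]]
yaw -16.2343597662811 tilt 0.4919425207576602 spin/row -1.3343597662810964 dist/row 12.709853218734443 world [-2.31  9.46 -8.17]
[-0.49, -0.84, 0.82],
```

>>> send_rows(
  fingers=[2.0,2.0,2.0],
  xyz=[
    [-0.5,-0.8,1.0],
    [0,0,1.2],
    [0,0,0],
  ],
  spin=[-1.3,0,0],
)

```text
time: 4.2
eef_pos: [574.0, -3.6, 143.3]
tcp_rot: [[0.967, -0.256, -0.011], [-0.256, -0.967, -0.002], [-0.01, 0.005, -1.0]]
contact_force: [-0.3, 0.4, -3.1]
finger_gap: 31.0
```

```bash
cat > m2.py <<'E'
from h import *
st(); b=grab('b'); a=load('a')
im=b["side"][0]; cv2.imwrite("pics/crop2.png",cv2.resize(im[130:260,220:400],None,fx=4,fy=4,interpolation=cv2.INTER_CUBIC))
t=np.radians(-14.8); X=np.array([np.cos(t),np.sin(t)]);Y=np.array([-X[1],X[0]])
O=np.array([576,-4.3])
for n in("top","side"):
    im,d,c=a[n]; P=cloud(d,c); ok=(d>0)
    hs=cv2.cvtColor(im,cv2.COLOR_BGR2HSV)
    for nm,C,lo,hi in(("front",[575,-4],99,112),("rear",[663,-27],102,116)):
        m=ok&(P[...,2]>lo)&(P[...,2]<hi)&(np.hypot(P[...,0]-C[0],P[...,1]-C[1])<60)
        q=P[m][:,:2]; v,u=np.where(m); zp=105 if nm=="front" else 109
        w=onplane(np.c_[u,v],c,zp)[:,:2]-O
        R=cv2.minAreaRect(w.astype(np.float32))
        print(n,nm,m.sum(),"z",np.median(P[m][:,2]),"x",np.percentile(w@X,[1,50,99]),"y",np.percentile(w@Y,[1,50,99]),R[1],R[2],np.array(R[0])+O)
E
python3 m2.py
```

```text
4.2 [574.02  -3.57 143.3 ] F [-0.26  0.37 -3.07] gap 31.031303457184098
[[ 0.97 -0.26 -0.01]
 [-0.26 -0.97 -0.  ]
 [-0.01  0.   -1.  ]]
top front 179 z 105.36047874481665 x [-9.06 -0.14  9.1 ] y [-41.99  -0.18  41.03] (84.86376953125, 18.337501525878906) 75.66992950439453 [575.87  -4.43]
top rear 293 z 109.12124791746078 x [ 75.63  90.88 106.16] y [-41.37  -0.22  41.8 ] (84.66329193115234, 30.759214401245117) 74.92938232421875 [663.91 -27.31]
side front 172 z 104.4402564214821 x [-11.76  -1.35   8.78] y [-41.     5.54  47.53] (92.36651611328125, 20.738792419433594) 75.68414306640625 [575.59  -0.1 ]
side rear 262 z 108.29087833118723 x [ 73.    89.57 105.74] y [-40.75   5.59  48.71] (93.99972534179688, 33.39621353149414) 75.9858169555664 [663.72 -22.24]
```

View pics/crop2.png

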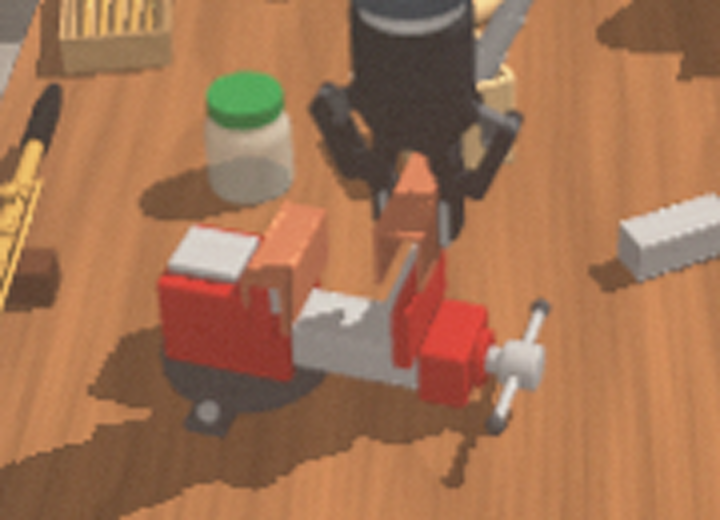

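Side crop: the held cap at (410,215) hangs just above the bare jaw at (405,260). Correcting about 2 mm, then lowering with a force check.

>>> send_rows(
  fingers=[2.0,2.0,2.0,2.0,2.0],
  xyz=[
    [0.2,-0.1,0.5],
    [0,0,0.7],
    [0,0,0.5],
    [0,0,0.4],
    [0,0,0.3],
  ],
  spin=[0,0,0,0,0],
)

```text
time: 4.8
eef_pos: [578.0, -1.1, 120.2]
tcp_rot: [[0.968, -0.253, -0.006], [-0.253, -0.968, -0.003], [-0.005, 0.004, -1.0]]
contact_force: [-0.1, -0.2, -2.9]
finger_gap: 31.3
```

```bash
python3 -c "
from h import *
plan(575.9,-3.4,118,-14.7,1)"
```

```text
4.8 [577.96  -1.09 120.18] F [-0.08 -0.23 -2.93] gap 31.260355194051147
[[ 0.97 -0.25 -0.01]
 [-0.25 -0.97 -0.  ]
 [-0.    0.   -1.  ]]
yaw -14.62727701424049 tilt 0.3579889486717621 spin/row 0.07272298575949776 dist/row 3.784361375343246 world [-2.06 -2.31 -2.18]
[-0.14, 0.28, 0.22],
```

>>> send_rows(
  fingers=[2.0,2.0],
  xyz=[
    [-0.1,0.3,0.2],
    [0,0,0.3],
  ],
  spin=[0,0],
)

```text
time: 5.0
eef_pos: [576.1, -4.1, 114.7]
tcp_rot: [[0.968, -0.252, -0.006], [-0.253, -0.968, -0.003], [-0.005, 0.004, -1.0]]
contact_force: [0.3, 0.6, -2.6]
finger_gap: 31.1
```

```bash
python3 -c "
from h import *
plan(575.9,-3.4,110,-14.7,1)
s=r.read_state(); print(np.array(s['moment']))"
```

```text
5.0 [576.08  -4.06 114.67] F [ 0.26  0.59 -2.65] gap 31.098155937787283
[[ 0.97 -0.25 -0.01]
 [-0.25 -0.97 -0.  ]
 [-0.    0.   -1.  ]]
yaw -14.626189326801743 tilt 0.36695942595340697 spin/row 0.07381067319826684 dist/row 4.720829339606142 world [-0.18  0.66 -4.67]
[-0.03, -0.06, 0.47],
[-0.01 -0.03 -0.01]
```

Engaged with no force (cap bottom is about 96, below the jaw top at 105). Continuing down to TCP ≈ 84.

>>> send_rows(
  fingers=[2.0,2.0,2.0,2.0,2.0],
  xyz=[
    [0,0,0.8],
    [0,0,0.8],
    [0,0,0.6],
    [0,0,0.4],
    [0,0,0],
  ],
  spin=[0,0,0,0,0],
)

```text
time: 5.5
eef_pos: [575.4, -4.5, 85.7]
tcp_rot: [[0.967, -0.253, -0.007], [-0.253, -0.967, -0.003], [-0.006, 0.004, -1.0]]
contact_force: [-0.9, 0.7, -2.8]
finger_gap: 31.5
```

```bash
python3 -c "
from h import *
plan(575.9,-3.4,83.5,-14.7,1)
s=r.read_state(); print(np.array(s['moment']))"
```

```text
5.5 [575.44  -4.51  85.66] F [-0.87  0.7  -2.85] gap 31.498627746466294
[[ 0.97 -0.25 -0.01]
 [-0.25 -0.97 -0.  ]
 [-0.01  0.   -1.  ]]
yaw -14.67597382471499 tilt 0.41624565935054125 spin/row 0.024026175285001727 dist/row 2.4741008089894008 world [ 0.46  1.11 -2.16]
[0.02, -0.12, 0.22],
[-0.   -0.04  0.01]
```

>>> send_rows(
  fingers=[2.0,2.0,2.0],
  xyz=[
    [0,0,0.2],
    [0,0,0.15],
    [0,0,0.1],
  ],
  spin=[0,0,0],
)

```text
time: 5.8
eef_pos: [575.6, -4.5, 82.6]
tcp_rot: [[0.967, -0.253, -0.006], [-0.253, -0.967, -0.003], [-0.005, 0.004, -1.0]]
contact_force: [-4.5, -0.2, 7.6]
finger_gap: 30.9
```

```bash
python3 -c "
from h import *
st()"
```

```text
5.8 [575.61  -4.47  82.59] F [-4.5  -0.22  7.56] gap 30.914452762758575
[[ 0.97 -0.25 -0.01]
 [-0.25 -0.97 -0.  ]
 [-0.01  0.   -1.  ]]
```

Seated at TCP 82.6, with 10 N upward. Releasing and lifting, then pressing is only needed if the look says so.

>>> send_rows(
  fingers=[5.5,5.5,5.5,5.5,5.5],
  xyz=[
    [0,0,0],
    [0,0,0],
    [0,0,0],
    [0,0,0],
    [0,0,0],
  ],
  spin=[0,0,0,0,0],
)

```text
time: 6.3
eef_pos: [577.9, -4.9, 84.9]
tcp_rot: [[0.967, -0.253, -0.0], [-0.253, -0.967, -0.004], [0.001, 0.004, -1.0]]
contact_force: [1.0, -0.4, -0.3]
finger_gap: 55.1
```

>>> send_rows(
  fingers=[5.5,5.5,5.5,5.5,5.5],
  xyz=[
    [0,0,-1],
    [0,0,-2],
    [0,0,-4],
    [0,0,-4.5],
    [0,0,-2],
  ],
  spin=[0,0,0,0,0],
)

```text
time: 6.8
eef_pos: [575.5, -3.9, 222.6]
tcp_rot: [[0.967, -0.253, -0.009], [-0.253, -0.967, -0.002], [-0.008, 0.004, -1.0]]
contact_force: [0.7, 0.2, -0.8]
finger_gap: 55.4
```

```bash
cat > m3.py <<'E'
from h import *
# mandrel axis from 'a': grey pixels above box by depth, both cameras
a=load('a'); t=np.radians(24.); X=np.array([np.cos(t),np.sin(t),0]);Y=np.array([-X[1],X[0],0]); Zv=np.array([0,0,1.]); B=np.array([563.2,-293.7,0])
for n in("top","side"):
    im,d,c=a[n]; P=cloud(d,c); L=P-B; l=np.stack([L@X,L@Y,L@Zv],-1)
    m=(d>0)&(l[...,2]>92)&(l[...,2]<180)&(abs(l[...,0])<130)&(abs(l[...,1]-15)<40)
    q=l[m]; mu=q.mean(0); _,_,V=np.linalg.svd(q-mu); ax=V[0]*np.sign(V[0][2])
    print(n,m.sum(),"centre(box)",mu,"axis",ax,"tilt",np.degrees(np.arccos(ax[2])),"zmax",np.percentile(q[:,2],98))
    for lo in range(92,172,12):
        k=q[(q[:,2]>lo)&(q[:,2]<lo+12)]
        if len(k)>4: print(lo,len(k),"x",np.percentile(k[:,0],[3,50,97]),"y",np.percentile(k[:,1],[3,50,97]))
    mb=(d>0)&(l[...,2]>74)&(l[...,2]<88)&(abs(l[...,0])<55)&(abs(l[...,1])<55)
    v,u=np.where(mb); R=cv2.minAreaRect(onplane(np.c_[u,v],c,81)[:,:2].astype(np.float32)); print("box",np.array(R[0]),R[1],R[2])
st()
E
python3 m3.py
```

```text
top 193 centre(box) [-42.04  21.88 134.22] axis [-0.59 -0.03  0.81] tilt 35.93950512253046 zmax 171.23335217130187
92 30 x [-31.92 -15.99  -8.88] y [ 8.49 26.02 32.99]
104 29 x [-34.43 -24.27 -17.46] y [10.42 23.95 30.99]
116 23 x [-46.69 -31.91 -26.28] y [11.02 23.06 31.28]
128 27 x [-50.17 -39.71 -34.26] y [ 9.91 23.03 30.96]
140 22 x [-56.43 -47.2  -41.05] y [12.55 22.55 29.31]
152 32 x [-75.98 -58.74 -49.9 ] y [12.85 20.74 29.7 ]
164 30 x [-71.94 -65.42 -58.1 ] y [11.79 19.15 28.03]
box [ 563.12 -293.62] (80.63583374023438, 88.26785278320312) 24.468114852905273
side 213 centre(box) [-40.46  27.38 128.12] axis [-0.57 -0.01  0.82] tilt 35.075469723446844 zmax 167.17592528740963
92 41 x [-36.63 -19.22  -9.72] y [13.89 29.26 38.02]
104 32 x [-40.81 -25.98 -16.49] y [17.25 27.85 34.94]
116 36 x [-48.74 -34.92 -27.63] y [18.67 28.94 36.42]
128 35 x [-59.15 -42.89 -32.72] y [14.95 26.9  32.3 ]
140 26 x [-65.36 -51.79 -43.13] y [20.01 27.67 33.  ]
152 32 x [-75.21 -59.02 -50.04] y [16.96 28.78 34.82]
164 11 x [-68.28 -62.34 -59.52] y [17.04 25.9  32.05]
box [ 563.06 -286.24] (82.93045043945312, 97.3542709350586) 24.02151870727539
6.8 [575.54  -3.91 222.57] F [ 0.74  0.24 -0.75] gap 55.39375474767064
[[ 0.97 -0.25 -0.01]
 [-0.25 -0.97 -0.  ]
 [-0.01  0.   -1.  ]]
```

```bash
python3 -c "
from h import *
plan(503.4,-297.6,200,-65.7,8)"
```

```text
6.8 [575.54  -3.91 222.57] F [ 0.74  0.24 -0.75] gap 55.39375474767064
[[ 0.97 -0.25 -0.01]
 [-0.25 -0.97 -0.  ]
 [-0.01  0.   -1.  ]]
yaw -14.662734390703141 tilt 0.5411638152738656 spin/row 6.379658201162108 dist/row 37.907989659830555 world [ -72.14 -293.69  -22.57]
[0.06, 3.78, 0.28],[0.48, 3.75, 0.28],[0.89, 3.67, 0.28],[1.29, 3.55, 0.28],[1.68, 3.39, 0.28],[2.05, 3.18, 0.28],[2.39, 2.93, 0.28],[2.7, 2.65, 0.28],
```

>>> send_rows(
  fingers=[5.5,5.5,5.5,5.5,5.5],
  xyz=[
    [0.1,3.8,0.2],
    [0.5,3.7,0.2],
    [0.9,3.7,0.2],
    [1.3,3.5,0.2],
    [1.7,3.4,0.2],
  ],
  spin=[6.4,6.4,6.4,6.4,6.4],
)

```text
time: 7.3
eef_pos: [534.0, -188.4, 224.2]
tcp_rot: [[0.679, -0.734, 0.008], [-0.734, -0.679, -0.006], [0.01, -0.002, -1.0]]
contact_force: [-0.0, 0.2, -0.4]
finger_gap: 55.1
```

>>> send_rows(
  fingers=[5.5,5.5,5.5,5.5,5.5],
  xyz=[
    [2.0,3.2,0.2],
    [2.4,2.9,0.2],
    [2.7,2.6,0.2],
    [0,0,0],
    [0,0,0],
  ],
  spin=[6.4,6.4,6.4,0,0],
)

```text
time: 7.8
eef_pos: [502.2, -307.3, 222.2]
tcp_rot: [[0.379, -0.925, 0.01], [-0.925, -0.379, -0.01], [0.013, -0.006, -1.0]]
contact_force: [-0.5, -0.1, 0.1]
finger_gap: 55.1
```

```bash
cat > m4.py <<'E'
from h import *
import sys
c=grab(sys.argv[1])
cv2.imwrite("pics/crop_%s.png"%sys.argv[1],np.hstack([cv2.resize(c["top"][0][150:250,280:360],(400,500),interpolation=cv2.INTER_CUBIC),cv2.resize(c["side"][0][160:260,250:330],(400,500),interpolation=cv2.INTER_CUBIC)]))
im,d,cc=c["top"]; P=cloud(d,cc)
for nm,C in(("front",[575,-4]),("rear",[663,-27])):
    m=(d>0)&(P[...,2]>102)&(P[...,2]<118)&(np.hypot(P[...,0]-C[0],P[...,1]-C[1])<55)
    v,u=np.where(m); R=cv2.minAreaRect(onplane(np.c_[u,v],cc,109)[:,:2].astype(np.float32)); print(nm,m.sum(),"z",np.median(P[m][:,2]),np.array(R[0]),R[1],R[2])
E
python3 m4.py c; python3 -c "
from h import *
plan(503.4,-297.6,134,-65.7,3)"
```

```text
front 313 z 108.84896097232786 [574.06  -4.11] (84.60678100585938, 32.293235778808594) 75.54200744628906
rear 291 z 109.26658566808305 [663.91 -27.31] (84.66390991210938, 30.759143829345703) 74.92749786376953
7.9 [ 502.61 -306.45  222.12] F [-0.61 -0.16  0.63] gap 55.0708248820829
[[ 0.38 -0.92  0.01]
 [-0.92 -0.38 -0.01]
 [ 0.01 -0.01 -1.  ]]
yaw -67.63904431892996 tilt 0.8272177404932821 spin/row -0.6463481063099911 dist/row 29.521913257838563 world [  0.79   8.85 -88.12]
[-0.26, -0.14, 2.94],[-0.26, -0.14, 2.94],[-0.26, -0.14, 2.94],
```

View pics/crop_c.png

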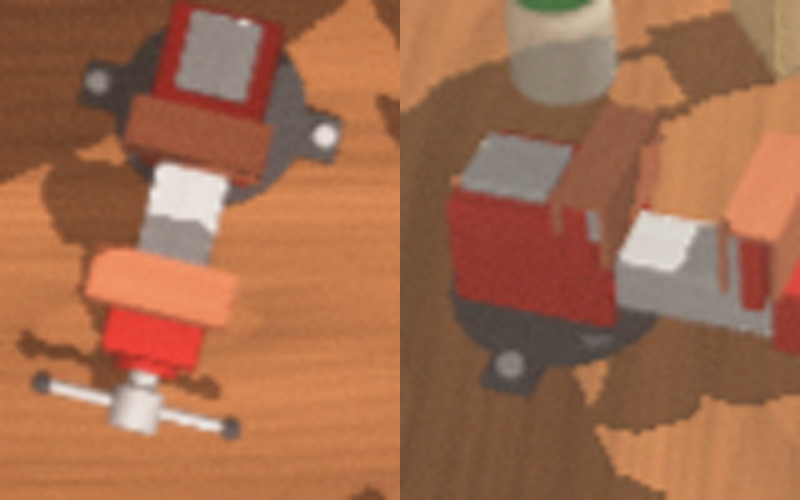

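The cap sits home: top z is 108.8 against the rear's 109.3, it is square, and its ends are level (crop left, (160,285)). On to the mandrel.

>>> send_rows(
  fingers=[5.5,5.5,5.5,5.5],
  xyz=[
    [-0.8,-0.4,1.5],
    [0,0,1.5],
    [0,0,1.5],
    [0,0,0],
  ],
  spin=[-1.9,0,0,0],
)

```text
time: 8.3
eef_pos: [506.1, -292.5, 178.0]
tcp_rot: [[0.421, -0.907, 0.013], [-0.907, -0.421, -0.011], [0.015, -0.007, -1.0]]
contact_force: [-1.2, 0.6, 0.5]
finger_gap: 55.0
```

```bash
python3 -c "
from h import *
plan(503.4,-297.6,134,-65.7,1)"
```

```text
8.3 [ 506.13 -292.46  177.98] F [-1.22  0.56  0.47] gap 54.972243883041386
[[ 0.42 -0.91  0.01]
 [-0.91 -0.42 -0.01]
 [ 0.02 -0.01 -1.  ]]
yaw -65.09813061684666 tilt 0.9709891073730853 spin/row 0.6018693831533426 dist/row 44.3648735605784 world [ -2.73  -5.14 -43.98]
[0.35, 0.46, 4.4],
```

>>> send_rows(
  fingers=[5.5,5.5,5.5,5.5],
  xyz=[
    [0.3,0.4,1.5],
    [0,0,1.5],
    [0,0,1.2],
    [0,0,0],
  ],
  spin=[0.5,0,0,0],
)

```text
time: 8.7
eef_pos: [507.2, -294.1, 138.3]
tcp_rot: [[0.42, -0.907, 0.017], [-0.907, -0.42, -0.013], [0.019, -0.01, -1.0]]
contact_force: [-1.4, 0.7, 0.6]
finger_gap: 54.7
```

```bash
python3 -c "
from h import *
plan(503.4,-297.6,134,-65.7,1)"
```

```text
8.7 [ 507.17 -294.13  138.34] F [-1.36  0.66  0.62] gap 54.73327504569074
[[ 0.42 -0.91  0.02]
 [-0.91 -0.42 -0.01]
 [ 0.02 -0.01 -1.  ]]
yaw -65.17002733608027 tilt 1.2016981084276623 spin/row 0.5299726639197502 dist/row 6.7144822206529025 world [-3.77 -3.47 -4.34]
[0.16, 0.49, 0.43],
```

>>> send_rows(
  fingers=[5.5,5.5,0.5,0.5,0.5],
  xyz=[
    [0.2,0.5,0.4],
    [0,0,0],
    [0,0,0],
    [0,0,0],
    [0,0,0],
  ],
  spin=[0.5,0,0,0,0],
)

```text
time: 9.2
eef_pos: [504.5, -298.6, 137.0]
tcp_rot: [[0.412, -0.911, 0.019], [-0.911, -0.413, -0.015], [0.022, -0.012, -1.0]]
contact_force: [0.6, 0.0, -1.5]
finger_gap: 18.8
```

>>> send_rows(
  fingers=[0.5,0.5,0.5,0.5,0.5],
  xyz=[
    [0,0,0],
    [0,0,0],
    [0,0,0],
    [0,0,0],
    [0,0,0],
  ],
  spin=[0,0,0,0,0],
)

```text
time: 9.7
eef_pos: [504.6, -298.5, 137.0]
tcp_rot: [[0.412, -0.911, 0.02], [-0.911, -0.413, -0.015], [0.022, -0.012, -1.0]]
contact_force: [0.5, -0.4, -0.4]
finger_gap: 18.7
```

```bash
python3 -c "
from h import *
plan(503.4,-297.6,134,-65.7,1)
grab('d')"
```

```text
9.7 [ 504.62 -298.55  137.01] F [ 0.5  -0.36 -0.36] gap 18.67938909364625
[[ 0.41 -0.91  0.02]
 [-0.91 -0.41 -0.01]
 [ 0.02 -0.01 -1.  ]]
yaw -65.63227571969229 tilt 1.4104338517764405 spin/row 0.06772428030771493 dist/row 3.3836417010671904 world [-1.22  0.95 -3.01]
[-0.14, 0.07, 0.3],
```

>>> send_rows(
  fingers=[0.5,0.5,0.5],
  xyz=[
    [0,-0.6,-0.5],
    [0,-0.7,-0.4],
    [0,-0.6,-0.3],
  ],
  spin=[0,0,0],
)

```text
time: 10.1
eef_pos: [519.5, -290.1, 147.6]
tcp_rot: [[0.412, -0.911, 0.012], [-0.911, -0.412, -0.013], [0.017, -0.006, -1.0]]
contact_force: [-2.3, -0.2, -4.9]
finger_gap: 19.0
```

>>> send_rows(
  fingers=[0.5,0.5,0.5],
  xyz=[
    [0,-0.6,-0.25],
    [0,-0.6,-0.2],
    [0,-0.6,-0.15],
  ],
  spin=[0,0,0],
)

```text
time: 10.4
eef_pos: [536.8, -281.9, 154.3]
tcp_rot: [[0.412, -0.911, 0.01], [-0.911, -0.413, -0.013], [0.016, -0.004, -1.0]]
contact_force: [-3.0, -1.4, -2.5]
finger_gap: 18.7
```

```bash
cat > m5.py <<'E'
from h import *
import sys
s=st(); o=grab(sys.argv[1]); p=np.array(s["eef_pos"]); print("moment",np.array(s["moment"]))
im=o["side"][0]; E=np.array(o["side"][2]["extrinsics"]); c=o["side"][2]
q=E[:3,:3].T@(p-E[:3,3]); u=int(c["fx"]*q[0]/q[2]+c["cx"]); v=int(c["fy"]*q[1]/q[2]+c["cy"]); print("tcp px",u,v)
u0,v0=max(0,u-50),max(0,v-50)
cv2.imwrite("pics/crop_%s.png"%sys.argv[1],cv2.resize(im[v0:v0+110,u0:u0+100],None,fx=5,fy=5,interpolation=cv2.INTER_CUBIC)); print("crop origin",u0,v0)
E
python3 m5.py e
```

```text
10.4 [ 536.77 -281.94  154.3 ] F [-2.96 -1.41 -2.52] gap 18.725611367238116
[[ 0.41 -0.91  0.01]
 [-0.91 -0.41 -0.01]
 [ 0.02 -0.   -1.  ]]
moment [-0.44  0.73  0.03]
tcp px 339 126
crop origin 289 76
```

View pics/crop_e.png

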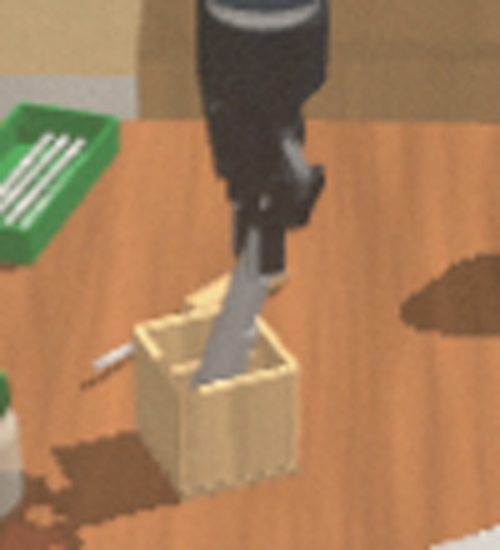

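Side crop: the mandrel pivots in the grip and is now about 15° off vertical, with its foot against the wall, at 3 N. Continuing.

>>> send_rows(
  fingers=[0.5,0.5,0.5,0.5],
  xyz=[
    [0,-0.6,-0.1],
    [0,-0.6,0],
    [0,-0.6,0],
    [0,-0.6,0],
  ],
  spin=[0,0,0,0],
)

```text
time: 10.9
eef_pos: [559.4, -271.3, 155.2]
tcp_rot: [[0.413, -0.911, 0.01], [-0.911, -0.413, -0.013], [0.016, -0.003, -1.0]]
contact_force: [-3.5, -0.8, -3.4]
finger_gap: 18.2
```

>>> send_rows(
  fingers=[0.5,0.5,0.5,0.5],
  xyz=[
    [0,-0.5,0.1],
    [0,-0.5,0.1],
    [0,-0.4,0],
    [0,0,0],
  ],
  spin=[0,0,0,0],
)

```text
time: 11.3
eef_pos: [574.3, -264.7, 153.3]
tcp_rot: [[0.413, -0.91, 0.01], [-0.91, -0.414, -0.013], [0.016, -0.004, -1.0]]
contact_force: [-3.3, -1.8, -1.5]
finger_gap: 18.5
```

```bash
python3 -c "
from h import *
s=st(); p=np.array(s['eef_pos'])-[563.1,-293.6,0]; print('gx',p@[.9115,.4113,0],'gy',p@[-.4113,.9115,0],np.array(s['moment']))"
```

```text
11.3 [ 574.25 -264.66  153.26] F [-3.25 -1.76 -1.46] gap 18.53883573995942
[[ 0.41 -0.91  0.01]
 [-0.91 -0.41 -0.01]
 [ 0.02 -0.   -1.  ]]
gx 22.07029873209099 gy 21.792945230465477 [-0.48  0.93 -0.02]
```

>>> send_rows(
  fingers=[0.5,0.5,0.5,0.5,0.5],
  xyz=[
    [0,-0.1,-0.3],
    [0,0,-2],
    [0,0,-4],
    [0,0,-4],
    [0,0,-3.5],
  ],
  spin=[0,0,0,0,0],
)

```text
time: 11.8
eef_pos: [572.9, -260.1, 286.0]
tcp_rot: [[0.413, -0.911, 0.001], [-0.911, -0.413, -0.002], [0.002, -0.0, -1.0]]
contact_force: [0.6, -0.5, -4.7]
finger_gap: 18.7
```

```bash
python3 m5.py f
```

```text
11.8 [ 572.93 -260.15  285.99] F [ 0.57 -0.47 -4.68] gap 18.729929258944754
[[ 0.41 -0.91  0.  ]
 [-0.91 -0.41 -0.  ]
 [ 0.   -0.   -1.  ]]
moment [-0.08 -0.08 -0.03]
tcp px 326 89
crop origin 276 39
```

View pics/crop_f.png

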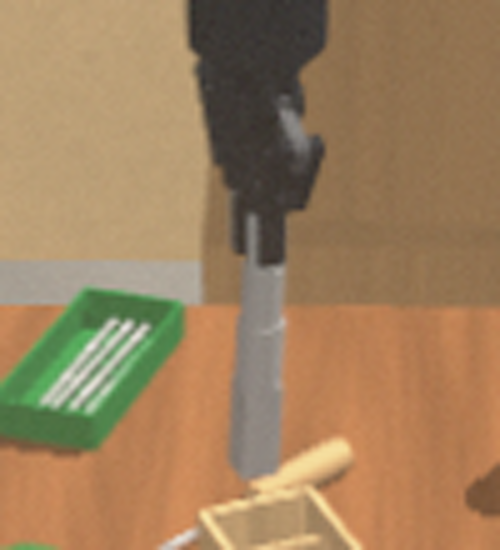

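```bash
cat > m6.py <<'E'
from h import *
import sys
o=load(sys.argv[1]); p=np.array([float(x) for x in sys.argv[2:5]])
for n in("side","top"):
    im,d,c=o[n]; P=cloud(d,c); L=P-p
    m=(d>0)&(np.hypot(L[...,0],L[...,1])<32)&(L[...,2]<-14)&(L[...,2]>-200)
    if n=="side":
        q=P[m]
        print("n",len(q),"zmin",np.percentile(q[:,2],[0,1,3]))
        R=np.array(c["extrinsics"])[:3,:3]; right=R[:,0]*1.; 
        v,u=np.where(m)
        # silhouette mid-line per row, intersected with vertical plane through tcp facing the camera
        E=np.array(c["extrinsics"]); nrm=E[:3,2].copy(); nrm[2]=0; nrm/=np.linalg.norm(nrm)
        uv=[];
        for r0 in sorted(set(v)):
            k=u[v==r0]
            if len(k)>=4: uv.append([(k.min()+k.max())/2,r0,len(k)])
        uv=np.array(uv); dr=rays(uv[:,:2],c)@E[:3,:3].T; t=((p-E[:3,3])@nrm)/(dr@nrm); W=E[:3,3]+dr*t[:,None]
        s=np.polyfit(W[:,2],W[:,0],1); print("midline x(z) slope deg",np.degrees(np.arctan(s[0])),"x at tcp",np.polyval(s,p[2]),"zrange",W[:,2].min(),W[:,2].max())
        print(np.c_[W[::5],uv[::5,2]])
        # depth direction tilt: nearest-surface y vs z per band
        for lo in range(int(p[2]-180),int(p[2]-20),20):
            k=q[(q[:,2]>lo)&(q[:,2]<lo+20)]
            if len(k)>5: print(lo,len(k),"y med/max",np.percentile(k[:,1],[50,90]),"x",k[:,0].mean())
E
python3 m6.py f 572.9 -260.1 286; python3 -c "
from h import *
plan(617.5,-15.3,290,-104.6,8)"
```

```text
n 361 zmin [144.4  150.13 151.77]
midline x(z) slope deg -3.3533622304489685 x at tcp 570.0357339225358 zrange 143.78612371179406 267.59376757489724
[[ 571.46 -260.17  267.59    6.  ]
 [ 571.66 -260.16  251.58    8.  ]
 [ 573.31 -260.08  235.38    9.  ]
 [ 573.53 -260.07  218.94    9.  ]
 [ 575.22 -259.98  202.29   10.  ]
 [ 575.45 -259.97  185.37   10.  ]
 [ 577.18 -259.89  168.25   11.  ]
 [ 577.43 -259.87  150.85    9.  ]]
146 50 y med/max [-251.87 -246.95] x 578.4807959370487
166 61 y med/max [-251.14 -246.28] x 576.0854799831955
186 60 y med/max [-250.14 -244.39] x 575.1795850731767
206 57 y med/max [-249.88 -245.48] x 573.9215142433231
226 63 y med/max [-251.19 -246.26] x 572.5392708429893
246 51 y med/max [-252.87 -249.43] x 572.033535302024
11.9 [ 575.31 -261.74  291.11] F [-0.39  0.12 -3.23] gap 18.564431200095708
[[ 0.41 -0.91  0.01]
 [-0.91 -0.41 -0.01]
 [ 0.01 -0.01 -1.  ]]
yaw -65.59899394076568 tilt 0.8055761634602516 spin/row 4.875125757404291 dist/row 31.253413291371068 world [ 42.19 246.44  -1.11]
[-2.59, -1.75, 0.01],[-2.73, -1.53, 0.01],[-2.85, -1.29, 0.01],[-2.95, -1.04, 0.01],[-3.02, -0.79, 0.01],[-3.08, -0.53, 0.01],[-3.11, -0.27, 0.01],[-3.13, 0.0, 0.01],
```

>>> send_rows(
  fingers=[0.5,0.5,0.5,0.5,0.5],
  xyz=[
    [-2.6,-1.5,0],
    [-2.7,-1.3,0],
    [-2.8,-1.1,0],
    [-3.0,-0.8,0],
    [-3.0,-0.6,0],
  ],
  spin=[4.9,4.9,4.9,4.9,4.9],
)

```text
time: 12.4
eef_pos: [593.2, -108.8, 283.5]
tcp_rot: [[-0.025, -1.0, 0.012], [-1.0, 0.025, -0.004], [0.004, -0.012, -1.0]]
contact_force: [0.4, -0.4, -5.0]
finger_gap: 18.6
```

>>> send_rows(
  fingers=[0.5,0.5,0.5,0.5,0.5],
  xyz=[
    [-3.0,-0.3,0],
    [-2.8,0,0],
    [-2.5,0.2,0],
    [0,0,0],
    [0,0,0],
  ],
  spin=[4.9,4.9,4.9,0,0],
)

```text
time: 12.9
eef_pos: [602.0, -14.4, 274.4]
tcp_rot: [[-0.284, -0.959, 0.006], [-0.959, 0.284, 0.006], [-0.007, -0.004, -1.0]]
contact_force: [0.8, -0.5, -4.4]
finger_gap: 18.7
```

```bash
python3 -c "
from h import *
plan(608.8,-13,270,-104.6,1)"
```

```text
12.9 [602.03 -14.45 274.4 ] F [ 0.83 -0.49 -4.37] gap 18.668381791793784
[[-0.28 -0.96  0.01]
 [-0.96  0.28  0.01]
 [-0.01 -0.   -1.  ]]
yaw -106.48769419096192 tilt 0.4739420148388304 spin/row -1.8876941909619234 dist/row 8.20137703747656 world [ 6.77  1.45 -4.4 ]
[-0.33, -0.61, 0.44],
```

>>> send_rows(
  fingers=[0.5,0.5,0.5],
  xyz=[
    [-0.3,-0.6,0.4],
    [0,0,0],
    [0,0,0],
  ],
  spin=[-1.9,0,0],
)

```text
time: 13.2
eef_pos: [608.9, -14.6, 267.9]
tcp_rot: [[-0.249, -0.969, 0.003], [-0.968, 0.249, 0.007], [-0.008, -0.002, -1.0]]
contact_force: [-1.0, -0.2, -4.6]
finger_gap: 18.8
```

```bash
python3 -c "
from h import *
plan(608.8,-13,270,-104.6,1)"; python3 m5.py g
```

```text
13.2 [608.92 -14.61 267.95] F [-0.96 -0.15 -4.56] gap 18.821917009787352
[[-0.25 -0.97  0.  ]
 [-0.97  0.25  0.01]
 [-0.01 -0.   -1.  ]]
yaw -104.41425076387976 tilt 0.44643363278112747 spin/row 0.1857492361202162 dist/row 2.611895735979835 world [-0.12  1.61  2.05]
[-0.15, 0.05, -0.21],
13.2 [608.92 -14.61 267.95] F [-0.96 -0.15 -4.56] gap 18.821917009787352
[[-0.25 -0.97  0.  ]
 [-0.97  0.25  0.01]
 [-0.01 -0.   -1.  ]]
moment [ 0.04 -0.01  0.05]
tcp px 308 142
crop origin 258 92
```

View pics/crop_g.png

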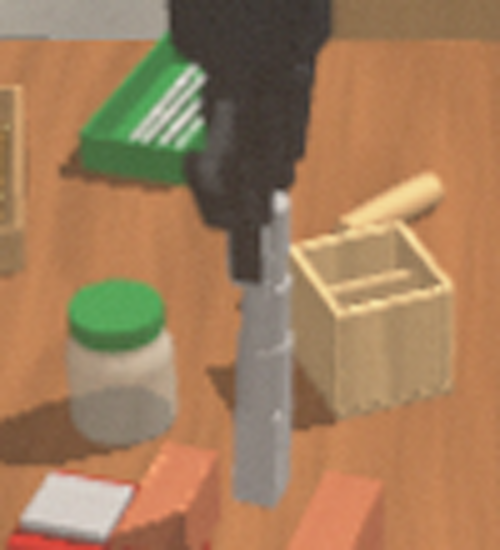

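Side crop: the upright mandrel's foot at (265,490) hangs between the capped jaws at (180,480) and (335,505). Lowering.

>>> send_rows(
  fingers=[0.5,0.5,0.5,0.5,0.5],
  xyz=[
    [-0.15,0,1.5],
    [0,0,1.5],
    [0,0,1.5],
    [0,0,1.2],
    [0,0,0],
  ],
  spin=[0,0,0,0,0],
)

```text
time: 13.8
eef_pos: [610.5, -15.5, 211.0]
tcp_rot: [[-0.253, -0.968, 0.008], [-0.968, 0.253, 0.006], [-0.008, -0.006, -1.0]]
contact_force: [-0.8, 0.8, -3.5]
finger_gap: 18.5
```

>>> send_rows(
  fingers=[0.5,0.5],
  xyz=[
    [0,0,0.4],
    [0,0,0.3],
  ],
  spin=[0,0],
)

```text
time: 14.0
eef_pos: [611.2, -16.0, 204.9]
tcp_rot: [[-0.253, -0.967, 0.01], [-0.967, 0.253, 0.005], [-0.008, -0.008, -1.0]]
contact_force: [0.4, -0.8, -4.9]
finger_gap: 18.3
```

```bash
python3 -c "
from h import *
plan(608.8,-13,198,-104.6,1)"
```

```text
14.0 [611.23 -15.98 204.89] F [ 0.39 -0.85 -4.86] gap 18.2741134685235
[[-0.25 -0.97  0.01]
 [-0.97  0.25  0.01]
 [-0.01 -0.01 -1.  ]]
yaw -104.6657499477098 tilt 0.63973383369956 spin/row -0.06574994770980425 dist/row 7.891219780117594 world [-2.43  2.98 -6.89]
[-0.23, 0.31, 0.69],
```

>>> send_rows(
  fingers=[0.5,0.5,0.5],
  xyz=[
    [-0.2,0,0.2],
    [0,0,0.2],
    [0,0,0.15],
  ],
  spin=[0,0,0],
)

```text
time: 14.3
eef_pos: [613.0, -14.1, 201.1]
tcp_rot: [[-0.253, -0.967, 0.013], [-0.967, 0.253, 0.005], [-0.008, -0.012, -1.0]]
contact_force: [-1.2, 0.3, 3.2]
finger_gap: 18.9
```

>>> send_rows(
  fingers=[0.5,0.5],
  xyz=[
    [0,0,0.15],
    [0,0,0.1],
  ],
  spin=[0,0],
)

```text
time: 14.5
eef_pos: [613.4, -14.2, 201.2]
tcp_rot: [[-0.253, -0.967, 0.016], [-0.968, 0.253, 0.004], [-0.008, -0.015, -1.0]]
contact_force: [-1.8, 0.5, 2.5]
finger_gap: 18.5
```

>>> send_rows(
  fingers=[0.5,0.5,0.5],
  xyz=[
    [0,-0.25,0],
    [0,-0.25,0],
    [0,-0.2,0],
  ],
  spin=[0,0,0],
)

```text
time: 14.8
eef_pos: [619.4, -15.6, 201.1]
tcp_rot: [[-0.253, -0.967, 0.014], [-0.968, 0.253, 0.004], [-0.008, -0.012, -1.0]]
contact_force: [-3.6, 0.3, 1.0]
finger_gap: 18.3
```

```bash
python3 m5.py h; python3 m6.py h 620 -16 201
```

```text
14.8 [619.41 -15.57 201.11] F [-3.56  0.28  1.03] gap 18.270516570290987
[[-0.25 -0.97  0.01]
 [-0.97  0.25  0.  ]
 [-0.01 -0.01 -1.  ]]
moment [0.23 1.21 0.01]
tcp px 305 164
crop origin 255 114
n 719 zmin [1.03 1.25 1.9 ]
midline x(z) slope deg -3.7153331827307734 x at tcp 616.3180325691119 zrange -22.505662663201633 181.18628477447055
[[614.49 -16.28 181.19   4.  ]
 [616.4  -16.18 165.22   9.  ]
 [617.05 -16.15 148.96  11.  ]
 [617.71 -16.11 132.42  10.  ]
 [626.3  -15.68 115.78  13.  ]
 [628.39 -15.58  98.7   14.  ]
 [629.17 -15.54  81.29  14.  ]
 [627.27 -15.64  63.5   16.  ]
 [628.06 -15.6   45.45  16.  ]
 [628.87 -15.55  27.08  16.  ]
 [629.69 -15.51   8.35  15.  ]
 [624.91 -15.75 -10.85   4.  ]]
21 85 y med/max [6.04 9.66] x 625.4164449446878
41 162 y med/max [-1.05  7.43] x 627.8983239236996
61 69 y med/max [-5.66 -1.76] x 623.4293100624537
81 74 y med/max [-5.68 -1.75] x 624.72451515719
101 77 y med/max [-4.99 -1.68] x 620.9584206613081
121 61 y med/max [-4.19 -0.57] x 617.4590608185517
141 72 y med/max [-5.46 -1.04] x 616.1503869673967
161 60 y med/max [-6.14 -2.55] x 614.684629680396
```

View pics/crop_h.png

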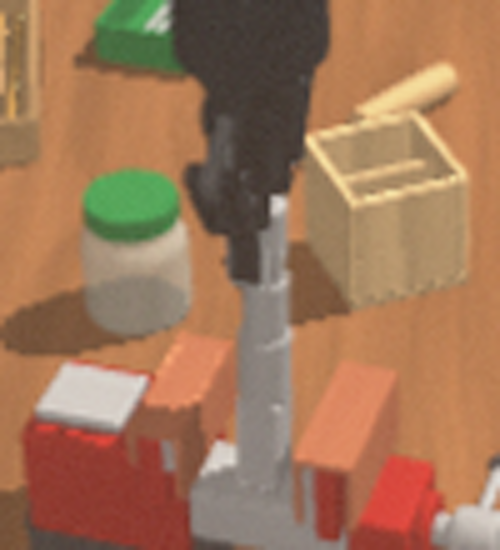

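>>> send_rows(
  fingers=[0.5,0.5,0.5],
  xyz=[
    [0,-0.2,0.05],
    [0,-0.1,0.1],
    [0,0,0],
  ],
  spin=[0,0,0],
)

```text
time: 15.2
eef_pos: [623.9, -16.5, 200.8]
tcp_rot: [[-0.253, -0.967, 0.017], [-0.968, 0.253, 0.004], [-0.008, -0.015, -1.0]]
contact_force: [-1.4, 0.5, -0.4]
finger_gap: 18.4
```

>>> send_rows(
  fingers=[2.5,3.5,4.5,5.0,5.0],
  xyz=[
    [0,0,0],
    [0,0,0],
    [0,0,0],
    [0,0,0],
    [0,0,0],
  ],
  spin=[0,0,0,0,0],
)

```text
time: 15.7
eef_pos: [626.4, -17.3, 201.2]
tcp_rot: [[-0.253, -0.967, 0.023], [-0.967, 0.253, 0.003], [-0.008, -0.021, -1.0]]
contact_force: [-0.3, 0.3, 0.4]
finger_gap: 50.0
```

```bash
python3 m5.py i; python3 m6.py i 620 -16 201 | head -12
```

```text
15.7 [626.41 -17.35 201.18] F [-0.29  0.28  0.36] gap 49.96303296860573
[[-0.25 -0.97  0.02]
 [-0.97  0.25  0.  ]
 [-0.01 -0.02 -1.  ]]
moment [0.02 0.02 0.01]
tcp px 302 164
crop origin 252 114
n 721 zmin [1.01 1.39 2.57]
midline x(z) slope deg -0.8900549258401574 x at tcp 624.0002087086789 zrange -18.91214054785314 178.09491096802537
[[618.44 -16.08 178.09   5.  ]
 [622.97 -15.85 162.13  10.  ]
 [622.38 -15.88 145.79  11.  ]
 [623.09 -15.85 129.2   11.  ]
 [629.1  -15.54 112.44  13.  ]
 [629.88 -15.5   95.27  15.  ]
 [629.33 -15.53  77.77  13.  ]
 [627.42 -15.63  59.92  16.  ]
 [628.22 -15.59  41.8   16.  ]
 [626.27 -15.69  23.3   16.  ]
```

View pics/crop_i.png

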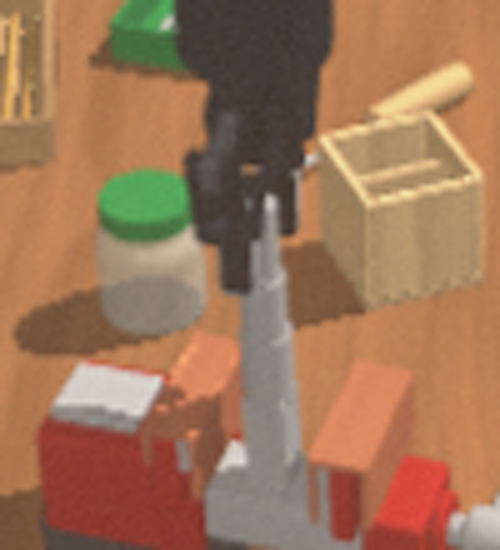

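The mandrel stands upright and free between the caps. Raising clear, and locating the screw face.

>>> send_rows(
  fingers=[5.0,5.0,5.0,5.0,5.0],
  xyz=[
    [0,0.1,-1.5],
    [0,0,-2.5],
    [0,0,-3],
    [0,0,-2.5],
    [0,0,0],
  ],
  spin=[0,0,0,0,0],
)

```text
time: 16.3
eef_pos: [622.4, -17.2, 297.8]
tcp_rot: [[-0.253, -0.967, 0.019], [-0.967, 0.253, 0.003], [-0.008, -0.018, -1.0]]
contact_force: [-0.6, -1.2, -0.2]
finger_gap: 49.7
```

```bash
cat > m7.py <<'E'
from h import *
X=np.array([.967,-.254]);Y=np.array([.254,.967]);O=np.array([575.9,-4.4])
for n in("top","side"):
    im,d,c=load('c')[n]; P=cloud(d,c); w=P[...,:2]-O; lx=w@X; ly=w@Y
    m=(d>0)&(P[...,2]>20)&(P[...,2]<66)&(lx<-25)&(lx>-130)&(abs(ly)<13)
    q=np.c_[lx[m],ly[m],P[m][:,2]]
    for lo in range(-110,-40,5):
        k=q[(q[:,0]>=lo)&(q[:,0]<lo+5)]
        if len(k)>1: print(n,lo,len(k),"y",np.percentile(k[:,1],[5,50,95]),"z",np.percentile(k[:,2],[5,50,95]))
plan(*(O+X*-130),260,-104.6,6)
E
python3 m7.py
```

```text
top -90 7 y [-10.88  -2.35   6.19] z [32.28 51.83 54.93]
top -85 13 y [-9.64  1.2  10.58] z [51.28 54.36 59.26]
top -80 16 y [-11.05  -0.7   12.  ] z [49.75 53.37 60.44]
top -75 13 y [-11.56   0.41   8.62] z [49.27 53.35 58.12]
top -70 13 y [-8.78 -1.09 11.32] z [50.53 53.24 57.96]
top -65 13 y [-11.07   0.65  10.86] z [48.95 52.27 56.8 ]
top -60 10 y [-7.87 -1.82  8.05] z [44.27 47.43 51.42]
top -55 13 y [-10.66  -0.11  10.53] z [40.85 48.69 56.1 ]
top -50 14 y [-11.72  -1.08   8.16] z [53.2  58.54 61.33]
top -45 14 y [-8.87  0.16 11.03] z [55.61 58.59 63.81]
side -90 21 y [-8.32  2.74 12.28] z [30.77 43.08 55.15]
side -85 13 y [-5.52  5.47 11.4 ] z [39.73 52.41 56.68]
side -80 12 y [-1.72  5.57 11.65] z [45.86 52.63 57.56]
side -75 12 y [-8.97  4.88 11.18] z [47.02 53.17 55.9 ]
side -70 13 y [-8.69  5.48  9.97] z [50.73 53.81 58.49]
side -65 7 y [-2.19  6.52 12.57] z [44.48 53.54 54.83]
side -60 11 y [ 1.49  6.31 11.13] z [40.47 44.2  48.69]
side -55 25 y [-5.82  5.7  12.05] z [26.73 46.89 56.73]
side -50 13 y [-11.24   3.94  12.33] z [39.57 56.37 60.99]
side -45 15 y [-12.46   2.17  10.65] z [55.69 59.72 62.74]
16.3 [622.41 -17.17 297.75] F [-0.61 -1.18 -0.2 ] gap 49.71728905922109
[[-0.25 -0.97  0.02]
 [-0.97  0.25  0.  ]
 [-0.01 -0.02 -1.  ]]
yaw -104.64972348415371 tilt 1.1122750336051928 spin/row -0.008287247358955105 dist/row 30.359036357907836 world [-172.22   45.79  -37.75]
[-0.01, 2.97, 0.63],[-0.01, 2.97, 0.63],[-0.01, 2.97, 0.63],[-0.01, 2.97, 0.63],[-0.01, 2.97, 0.63],[-0.01, 2.97, 0.63],
```

>>> send_rows(
  fingers=[3.0,1.5,0,0,0],
  xyz=[
    [0,3.0,0],
    [0,3.4,0],
    [0,3.4,0],
    [0,3.4,0.2],
    [0,3.2,0.5],
  ],
  spin=[0,0,0,0,0],
)

```text
time: 16.8
eef_pos: [461.2, 24.3, 282.4]
tcp_rot: [[-0.255, -0.967, 0.018], [-0.967, 0.255, 0.004], [-0.008, -0.016, -1.0]]
contact_force: [1.1, 0.1, 0.0]
finger_gap: -0.1
```

>>> send_rows(
  fingers=[0,0,0,0,0],
  xyz=[
    [0,1.6,1],
    [0,0,3],
    [0,0,4],
    [0,0,4],
    [0,0,3],
  ],
  spin=[0,0,0,0,0],
)

```text
time: 17.3
eef_pos: [444.1, 30.7, 128.9]
tcp_rot: [[-0.253, -0.967, 0.026], [-0.967, 0.253, 0.002], [-0.009, -0.024, -1.0]]
contact_force: [0.2, 0.5, 0.0]
finger_gap: 0.2
```

```bash
cat > m8.py <<'E'
from h import *
import sys
X=np.array([.967,-.254]);O=np.array([575.9,-4.4])
p=np.array(r.read_state()["eef_pos"])[:2]-O; print("vice x,y of tool",p@X,p@[.254,.967])
plan(*(O+X*float(sys.argv[1])),36,-104.6,4)
E
python3 m8.py -130
```

```text
vice x,y of tool -136.3731216609271 0.5048661190538846
17.3 [444.1   30.74 128.91] F [0.19 0.49 0.03] gap 0.16915609371610302
[[-0.25 -0.97  0.03]
 [-0.97  0.25  0.  ]
 [-0.01 -0.02 -1.  ]]
yaw -104.65085438802511 tilt 1.487095902139138 spin/row -0.012713597006282384 dist/row 23.28338835047405 world [  6.09  -2.12 -92.91]
[0.01, -0.16, 2.32],[0.01, -0.16, 2.32],[0.01, -0.16, 2.32],[0.01, -0.16, 2.32],
```

>>> send_rows(
  fingers=[0,0,0,0,0],
  xyz=[
    [0,0,2.3],
    [0,0,2.3],
    [0,0,2.3],
    [0,0,1.8],
    [0,0,0],
  ],
  spin=[0,0,0,0,0],
)

```text
time: 17.8
eef_pos: [438.5, 32.4, 31.3]
tcp_rot: [[-0.253, -0.967, 0.013], [-0.967, 0.253, 0.005], [-0.008, -0.011, -1.0]]
contact_force: [0.1, 0.7, 0.7]
finger_gap: 0.1
```

```bash
python3 m8.py -104
```

```text
vice x,y of tool -142.1848834620239 0.6985914453905481
17.8 [438.53  32.41  31.31] F [0.07 0.66 0.68] gap 0.10094460527120293
[[-0.25 -0.97  0.01]
 [-0.97  0.25  0.  ]
 [-0.01 -0.01 -1.  ]]
yaw -104.66176852208912 tilt 0.7874721144974023 spin/row -0.015442130522281161 dist/row 9.631487779135476 world [ 36.8  -10.39   4.69]
[0.02, -0.96, -0.12],[0.02, -0.96, -0.12],[0.02, -0.96, -0.12],[0.02, -0.96, -0.12],
```

>>> send_rows(
  fingers=[0,0,0,0,0],
  xyz=[
    [0,-1.0,-0.3],
    [0,-1.0,-0.3],
    [0,-0.8,-0.1],
    [0,-0.5,0],
    [0,-0.3,0],
  ],
  spin=[0,0,0,0,0],
)

```text
time: 18.3
eef_pos: [478.4, 22.0, 42.2]
tcp_rot: [[-0.253, -0.967, 0.018], [-0.967, 0.253, 0.003], [-0.008, -0.017, -1.0]]
contact_force: [0.8, -0.8, 0.4]
finger_gap: 0.2
```

>>> send_rows(
  fingers=[0,0,0,0,0],
  xyz=[
    [0,-0.2,0],
    [0,-0.2,0],
    [0,-0.2,0],
    [0,-0.2,0],
    [0,-0.2,0],
  ],
  spin=[0,0,0,0,0],
)

```text
time: 18.8
eef_pos: [483.2, 20.9, 41.9]
tcp_rot: [[-0.252, -0.968, 0.007], [-0.968, 0.253, 0.006], [-0.008, -0.006, -1.0]]
contact_force: [-4.5, 2.5, 3.4]
finger_gap: 0.3
```

```bash
python3 m8.py -60
```

```text
vice x,y of tool -96.09555440395222 0.8753635030234638
18.8 [483.16  20.86  41.88] F [-4.5   2.46  3.36] gap 0.2965911961194469
[[-0.25 -0.97  0.01]
 [-0.97  0.25  0.01]
 [-0.01 -0.01 -1.  ]]
yaw -104.62534088357545 tilt 0.5370886130283988 spin/row -0.006335220893859628 dist/row 9.152907225580513 world [ 34.72 -10.02  -5.88]
[0.02, -0.9, 0.15],[0.02, -0.9, 0.15],[0.02, -0.9, 0.15],[0.02, -0.9, 0.15],
```

>>> send_rows(
  fingers=[0,0,0,0,0],
  xyz=[
    [0,-0.3,0.1],
    [0,-0.3,0],
    [0,-0.3,0],
    [0,-0.3,0],
    [0,-0.3,0],
  ],
  spin=[0,0,0,0,0],
)

```text
time: 19.3
eef_pos: [486.4, 20.2, 38.6]
tcp_rot: [[-0.251, -0.968, -0.016], [-0.968, 0.251, 0.011], [-0.006, 0.018, -1.0]]
contact_force: [-5.7, 0.2, 4.9]
finger_gap: 0.2
```

```bash
python3 m8.py -60; python3 m4.py j
```

```text
vice x,y of tool -92.77320092935892 1.0460779708173897
19.3 [486.42  20.19  38.57] F [-5.73  0.19  4.9 ] gap 0.18786814608641345
[[-0.25 -0.97 -0.02]
 [-0.97  0.25  0.01]
 [-0.01  0.02 -1.  ]]
yaw -104.54043366666605 tilt 1.0796056833698466 spin/row 0.014891583333486835 dist/row 8.230044671497563 world [31.46 -9.35 -2.57]
[0.03, -0.82, 0.06],[0.03, -0.82, 0.06],[0.03, -0.82, 0.06],[0.03, -0.82, 0.06],
front 318 z 109.1489716652485 [592.6   -8.88] (84.8458251953125, 63.73518753051758) 75.82781219482422
rear 287 z 108.99511903180701 [646.35 -22.58] (84.67305755615234, 67.11785125732422) 74.89994049072266
```

>>> send_rows(
  fingers=[0,0,0,0,0],
  xyz=[
    [0,-0.5,0],
    [0,-0.5,0],
    [0,-0.5,0],
    [0,-0.5,0],
    [0,-0.5,0],
  ],
  spin=[0,0,0,0,0],
)

```text
time: 19.9
eef_pos: [498.8, 17.2, 35.9]
tcp_rot: [[-0.249, -0.968, -0.04], [-0.968, 0.249, 0.016], [-0.005, 0.043, -0.999]]
contact_force: [-9.8, 1.4, 8.5]
finger_gap: -0.0
```

```bash
python3 m8.py -60
```

```text
vice x,y of tool -80.02359879947468 1.2616256247682138
19.9 [498.81  17.15  35.91] F [-9.8   1.39  8.51] gap -0.0270941428965967
[[-0.25 -0.97 -0.04]
 [-0.97  0.25  0.02]
 [-0.01  0.04 -1.  ]]
yaw -104.43761222429968 tilt 2.4534541351994976 spin/row 0.040596943925081064 dist/row 5.022783573531965 world [19.07 -6.31  0.09]
[0.03, -0.5, -0.0],[0.03, -0.5, -0.0],[0.03, -0.5, -0.0],[0.03, -0.5, -0.0],
```

>>> send_rows(
  fingers=[0,0,0,0,0],
  xyz=[
    [0,-0.5,-0.1],
    [0,-0.5,-0.1],
    [0,-0.5,-0.05],
    [0,-0.5,-0.05],
    [0,-0.5,-0.05],
  ],
  spin=[0,0,0,0,0],
)

```text
time: 20.4
eef_pos: [506.3, 15.2, 35.3]
tcp_rot: [[-0.247, -0.966, -0.075], [-0.969, 0.246, 0.022], [-0.003, 0.079, -0.997]]
contact_force: [-8.8, 2.2, 7.5]
finger_gap: -0.1
```

```bash
python3 m8.py -60
```

```text
vice x,y of tool -72.26068219474723 1.2819593626879093
20.4 [506.32  15.2   35.32] F [-8.81  2.16  7.55] gap -0.0753548208186919
[[-0.25 -0.97 -0.08]
 [-0.97  0.25  0.02]
 [-0.    0.08 -1.  ]]
yaw -104.31266292832323 tilt 4.5097216815870675 spin/row 0.07183426791918635 dist/row 3.0930506108963822 world [11.56 -4.36  0.68]
[0.03, -0.31, -0.02],[0.03, -0.31, -0.02],[0.03, -0.31, -0.02],[0.03, -0.31, -0.02],
```

>>> send_rows(
  fingers=[0,0,0],
  xyz=[
    [0,-0.7,-0.15],
    [0,-0.7,-0.15],
    [0,-0.6,-0.1],
  ],
  spin=[0,0,0],
)

```text
time: 20.7
eef_pos: [514.6, 13.0, 35.5]
tcp_rot: [[-0.246, -0.964, -0.1], [-0.969, 0.244, 0.027], [-0.002, 0.103, -0.995]]
contact_force: [-9.8, 2.1, 7.8]
finger_gap: 0.3
```

```bash
python3 m8.py -60; python3 m4.py k; python3 - <<'E'
from h import *
X=np.array([.967,-.254]);Y=np.array([.254,.967]);O=np.array([575.9,-4.4])
im,d,c=load('k')["top"]; P=cloud(d,c); w=P[...,:2]-O; lx=w@X; ly=w@Y
m=(d>0)&(P[...,2]>103)&(P[...,2]<116)&(abs(ly)<44)&(abs(ly)>18)&(lx>-20)&(lx<115)
h,e=np.histogram(lx[m],bins=np.arange(-20,116,4)); print(np.c_[e[:-1],h].T.astype(int))
m=(d>0)&(P[...,2]>125)&(abs(ly)<40)&(lx>-20)&(lx<90); print("mandrel",lx[m].mean(),ly[m].mean(),P[m][:,2].max(),m.sum())
E
```

```text
vice x,y of tool -63.71238662289961 1.2570307531240636
20.7 [514.59  13.01  35.52] F [-9.77  2.07  7.82] gap 0.33362530856697814
[[-0.25 -0.96 -0.1 ]
 [-0.97  0.24  0.03]
 [-0.    0.1  -0.99]]
yaw -104.22718697363837 tilt 5.922379013795678 spin/row 0.09320325659040662 dist/row 0.9929165459962492 world [ 3.29 -2.17  0.48]
[0.03, -0.09, -0.01],[0.03, -0.09, -0.01],[0.03, -0.09, -0.01],[0.03, -0.09, -0.01],
front 7 z 110.8138381617689 [611.29 -33.28] (59.0560302734375, 13.925071716308594) 39.78103256225586
rear 249 z 108.97000679874486 [653.03 -24.41] (84.62784576416016, 53.35899353027344) 75.03543853759766
[[-20 -16 -12  -8  -4   0   4   8  12  16  20  24  28  32  36  40  44  48
   52  56  60  64  68  72  76  80  84  88  92  96 100 104 108]
 [  0   0   0   0   0   0   0   0   0   1   1   2   0   1   2   1   1   0
    0   0   0   0   0   3  22  21  21  22  20  25  19  14   0]]
mandrel 7.790210989088915 -0.8061839986858396 424.3521474376158 538
```

View pics/crop_k.png

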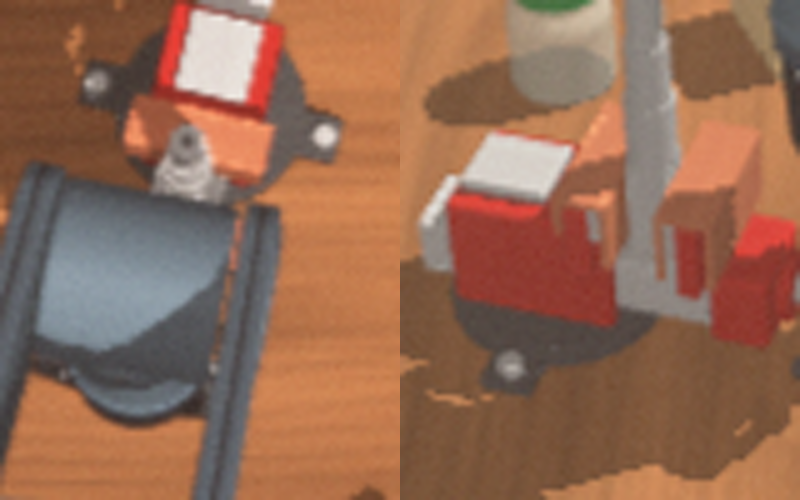

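Crop: the mandrel is upright against the rear cap (side half, (650,150)), with the front cap at (720,160) a few mm short of it. Measuring the rest of the gap.

```bash
cat > m9.py <<'E'
from h import *
import sys
X=np.array([.967,-.254]);Y=np.array([.254,.967]);O=np.array([575.9,-4.4])
for t in sys.argv[1:]:
    im,d,c=load(t)["side"]; P=cloud(d,c); w=P[...,:2]-O; lx=w@X; ly=w@Y
    m=(d>0)&(P[...,2]>104)&(P[...,2]<114)&(abs(ly)<46)&((abs(ly)>20))&(lx>-25)&(lx<115)
    v,u=np.where(m); W=onplane(np.c_[u,v],c,109)[:,:2]-O; x=W@X
    f=x[x<66]; q=x[x>66]
    print(t,"front",len(f),np.percentile(f,[3,50,97]),"rear",len(q),np.percentile(q,[3,50,97]))
E
python3 m9.py c j k
```

```text
c front 153 [-18.32  -2.42  12.91] rear 141 [ 75.04  89.64 104.81]
j front 155 [-14.71   0.75  17.33] rear 134 [ 75.37  90.65 104.84]
k front 151 [16.76 32.39 47.95] rear 106 [ 74.8   93.22 105.13]
```

>>> send_rows(
  fingers=[0,0,0],
  xyz=[
    [0,-0.6,-0.1],
    [0,-0.6,-0.1],
    [0,-0.6,-0.1],
  ],
  spin=[0,0,0],
)

```text
time: 21.1
eef_pos: [518.9, 11.9, 35.6]
tcp_rot: [[-0.244, -0.961, -0.128], [-0.97, 0.242, 0.032], [0.0, 0.132, -0.991]]
contact_force: [-20.3, 4.3, 17.9]
finger_gap: -0.0
```

>>> send_rows(
  fingers=[0,0],
  xyz=[
    [0,-0.7,-0.1],
    [0,-0.7,-0.1],
  ],
  spin=[0,0],
)

```text
time: 21.3
eef_pos: [518.4, 11.9, 35.9]
tcp_rot: [[-0.242, -0.957, -0.158], [-0.97, 0.239, 0.038], [0.002, 0.162, -0.987]]
contact_force: [-20.1, 3.4, 18.3]
finger_gap: -0.3
```

```bash
python3 m8.py -55; python3 m4.py l >/dev/null; python3 m9.py l
```

```text
vice x,y of tool -59.78168818111422 1.1927415553513385
21.3 [518.37  11.94  35.95] F [-20.06   3.43  18.31] gap -0.3226439754932064
[[-0.24 -0.96 -0.16]
 [-0.97  0.24  0.04]
 [ 0.    0.16 -0.99]]
yaw -104.02516798630407 tilt 9.34263871185099 spin/row 0.14370800342398127 dist/row 1.2376399833692568 world [ 4.34 -2.37  0.05]
[0.03, -0.12, -0.0],[0.03, -0.12, -0.0],[0.03, -0.12, -0.0],[0.03, -0.12, -0.0],
l front 158 [19.49 35.24 50.97] rear 97 [ 76.07  94.47 105.45]
```

Force stalled at 20 N and the cap-to-cap distance is now about 25 mm, so it is nipped. Backing off and checking.

>>> send_rows(
  fingers=[0,0,0,0,0],
  xyz=[
    [0,1,0],
    [0,3,0],
    [0,3.5,0],
    [0,3.5,-1],
    [0,2,-3],
  ],
  spin=[0,0,0,0,0],
)

```text
time: 21.9
eef_pos: [394.7, 42.5, 93.9]
tcp_rot: [[-0.243, -0.956, -0.164], [-0.97, 0.24, 0.039], [0.002, 0.168, -0.986]]
contact_force: [0.4, 0.2, 0.6]
finger_gap: 0.2
```

>>> send_rows(
  fingers=[0,0,0,0,0],
  xyz=[
    [0,2,-4],
    [0,2,-4],
    [0,2,-2],
    [0,0,0],
    [0,0,0],
  ],
  spin=[0,0,0,0,0],
)

```text
time: 22.4
eef_pos: [351.9, 53.8, 209.2]
tcp_rot: [[-0.242, -0.958, -0.154], [-0.97, 0.239, 0.037], [0.002, 0.158, -0.987]]
contact_force: [0.5, 0.1, -0.3]
finger_gap: -0.1
```

```bash
python3 m4.py n; python3 m9.py n; python3 - <<'E'
from h import *
st(); X=np.array([.967,-.254]);Y=np.array([.254,.967]);O=np.array([575.9,-4.4])
im,d,c=load('n')["top"]; P=cloud(d,c); w=P[...,:2]-O; lx=w@X; ly=w@Y
m=(d>0)&(P[...,2]>103)&(P[...,2]<116)&(abs(ly)<46)&(abs(ly)>18)&(lx>-20)&(lx<115)
v,u=np.where(m); Wp=(onplane(np.c_[u,v],c,109)[:,:2]-O); x=Wp@X
for nm,k in(("front",x<65),("rear",x>65)):
    print(nm,"x",np.percentile(x[k],[2,50,98]),"y",(Wp[k]@Y).min(),(Wp[k]@Y).max(),"z",np.median(P[m][k][:,2]),cv2.minAreaRect(Wp[k].astype(np.float32)))
m=(d>0)&(P[...,2]>120)&(abs(ly)<30)&(lx>30)&(lx<95); q=np.c_[lx[m],ly[m],P[m][:,2]]
for lo in(120,150,180,210): 
    k=q[(q[:,2]>lo)&(q[:,2]<lo+30)]; print("mandrel",lo,len(k),k.mean(0) if len(k) else "")
E
python3 m6.py n 640 -21 240 | head -14
```

```text
front 268 z 109.16567047433318 [611.07 -13.5 ] (84.0339584350586, 33.32994079589844) 74.99209594726562
rear 354 z 109.03482637937111 [644.62 -22.16] (84.62784576416016, 70.77886199951172) 75.03543853759766
n front 153 [19.36 35.58 50.99] rear 103 [ 76.18  93.48 105.14]
22.5 [351.56  53.82 208.41] F [ 1.15  0.89 -1.19] gap -0.14077319611745315
[[-0.24 -0.96 -0.16]
 [-0.97  0.24  0.04]
 [ 0.    0.16 -0.99]]
front x [20.41 35.76 51.54] y -41.908145823320226 42.27577374165086 z 108.95543016459533 ((34.78571319580078, -8.98748779296875), (84.21235656738281, 32.113563537597656), 75.60530853271484)
rear x [ 75.9   90.71 105.61] y -42.12029745714518 42.46076781248156 z 108.44902313773446 ((87.93799591064453, -22.937973022460938), (84.59485626220703, 31.332162857055664), 75.58244323730469)
mandrel 120 13 [ 53.31  -2.15 134.06]
mandrel 150 26 [ 55.99  -2.57 161.92]
mandrel 180 24 [ 58.13  -1.14 192.36]
mandrel 210 50 [ 62.86  -0.55 231.84]
n 657 zmin [40.15 42.1  48.71]
midline x(z) slope deg -5.118664623096206 x at tcp 632.4259278432198 zrange 22.204832237972255 221.04131876282293
[[638.48 -21.08 221.04   5.  ]
 [639.28 -21.04 205.66   8.  ]
 [638.82 -21.06 190.     9.  ]
 [638.36 -21.08 174.09  10.  ]
 [637.88 -21.11 157.92   9.  ]
 [638.72 -21.06 141.51  11.  ]
 [638.24 -21.09 124.78  15.  ]
 [639.1  -21.05 107.81  24.  ]
 [643.99 -20.8   90.62  17.  ]
 [651.68 -20.41  73.2    8.  ]
 [651.32 -20.43  55.27   7.  ]
 [653.71 -20.31  37.08   8.  ]]
```

View pics/crop_n.png

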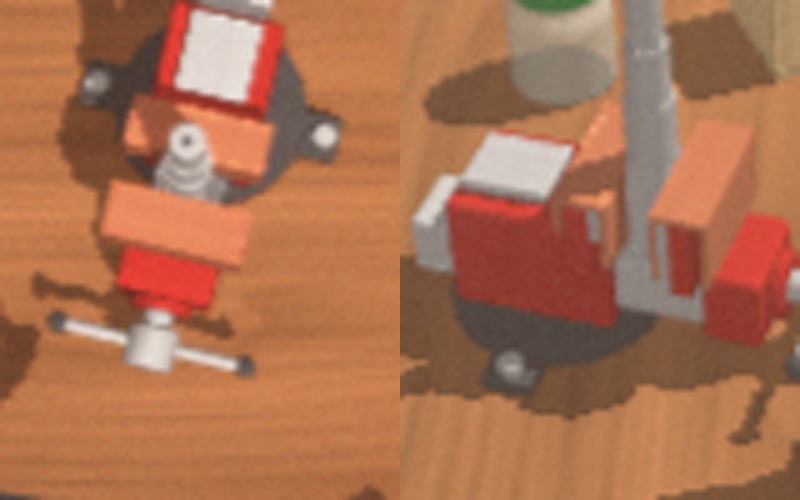

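```bash
python3 - <<'E'
from h import *
X=np.array([.967,-.254]);Y=np.array([.254,.967]);O=np.array([575.9,-4.4])
for t in("a","c","n"):
  for n in("top","side"):
    im,d,c=load(t)[n]; P=cloud(d,c); w=P[...,:2]-O; lx=w@X; ly=w@Y
    m=(d>0)&(P[...,2]>30)&(P[...,2]<52)&(abs(ly)>20)&(abs(ly)<60)&(lx<-20)&(lx>-110)   # tommy bar
    k=(d>0)&(P[...,2]>46)&(P[...,2]<60)&(abs(ly)<12)&(lx<-10)&(lx>-110)
    print(t,n,"bar",m.sum(),np.median(lx[m]),lx[m].mean(),"knob start",np.percentile(lx[k],[0,2,5]))
E
```

```text
a top bar 75 -71.57938804175782 -70.70412662435487 knob start [-86.66 -85.88 -84.83]
a side bar 125 -68.99130702105569 -54.78211759173549 knob start [-87.43 -86.75 -86.2 ]
c top bar 74 -71.61961687169439 -70.7141686851663 knob start [-86.6  -85.69 -84.38]
c side bar 131 -68.25593828674666 -54.751064636012934 knob start [-86.81 -86.59 -85.55]
n top bar 73 -32.75772655083385 -32.68708020816995 knob start [-47.76 -47.18 -46.76]
n side bar 67 -34.45875380538097 -33.95054732489517 knob start [-49.39 -48.34 -48.08]
```

The jaw-face-to-rear-cap distance is about 27.9 mm, which is the 24 mm foot plus the 4 mm cap wall, so travel is about 0.042. Handing in.

```bash
python3 -c "
from rig import r
print(r.finish_job())"
```

```text
the job is handed in; nothing more can be done
None
```

The job is done and handed in at about 22.5 s of the 64 s; the hand-in reports no verdict.

**What I did**
- **Cap:** I hung the larger copper cap over the bare front jaw, pressed it home and let it go.
- **Mandrel:** I gripped the smaller mandrel in its box and pivoted it upright against the box wall. I then stood it on the slide between the caps and released it.
- **Jaw:** I pushed the screw end until the force stalled at about 20 N, then backed the arm clear.

**Last checks**

| Check | Result |
|---|---|
| Front cap | Top 109.0 mm up (rear cap 108.4 to 109.0), parallel to the rear cap, ends level within about 1 mm |
| Mandrel | Midline constant within about 1.5 mm in x from 125 to 221 mm up, as seen by the side camera, so upright |
| Closure | About 24.4 mm between the caps, on a 24 mm foot |
| Jaw travel | About 27.9 mm from jaw face to rear cap, so about 0.042 |
| Arm | Clear, no contact force |

**Where checks disagreed**
- The jaw moved only about 39 mm, not 42. Its starting gap measured about 67 mm rather than 70, so I take it that it began about 3 mm closed.
- My automatic tilt figure for the mandrel (about 5°) was contaminated by the caps and slide in the mask. I relied on the clean rows above the caps and the picture instead.
- The tool tilted about 9° while pushing, with no harm seen.
- I did not measure the mallet, jar or screwdriver at the end. The arm was never moved near the mallet or jar and passed above the screwdriver. The jar and screwdriver showed no shift in the crops I viewed; the mallet was not in those later crops.

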